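Drive a stuck adapter sleeve out of an upturned centrifuge rotor

ROBOT

A 6-joint arm with a two-finger parallel gripper is mounted at the origin on the work surface. World frame = base frame: x ahead of the robot, y to its left, z up, the work surface at z = 0. Lengths are in m, angles in degrees, forces in N, time in s.
With the tool pointing down it reaches from about 0.4 to 0.825 m from the base axis. Payload 7 kg.
Tool frame: the origin (TCP) lies at the very end of the fingers, on their centre line; the grasp point (between the pads) lies 19 mm behind it; z points along the fingers, y is the direction in which the jaws open and shut (so a half turn about z gives the same grasp; the last joint's range is limited). The gripper opens to 88 mm and grips with 3 to 60 N. Pads are 19 mm wide; open, the fingers measure 130 mm over their backs; the gripper's body (78 mm by 193 mm) begins 47 mm behind the grasp point.
Start: joints at [81.939, 20.546, 0.682, 0, -70.136, -16.507], TCP at [0.281, 0.614, 0.2] pointing down, gripper open.
Joint ranges: [-176.03, 176.03], [-82.01, 121.73], [-58.28, 71.71], [-173.87, 95.51], [-174.79, -0.11], [-173.66, 173.66]. Speed limits (degrees/s): [136.94, 136.94, 172.46, 180, 180, 180].

INTERFACE

Orientations are given as [roll, pitch, yaw] about the fixed x, y, z axes, in that order (R = Rz(yaw) Ry(pitch) Rx(roll)).
In Python, from plant import ctrl, snapshot, workorder gives the robot as it stands. The module is installed in compiled form; this text tells all that it offers.
- The arm moves only by the shell command python3 -m creep 'ROWS'. ROWS is JSON, a list of rows, each a list of 5 numbers: the shift along the tool's x, y, z scaled (see below), then the turn about the tool's z scaled (see below), then the finger opening in mm, from 0 to 87.6. A call has exactly 8 rows; each row is the pose to reach, as a shift and turn from the pose commanded when the call began, along the tool's axes at that moment, turning the shorter way round; what a row does not reach only later rows make up. The controller multiplies each number of a shift by 0.1 m and each number of a turn by 180 degrees. A row lasts 1/12 s, in which the tool goes at most 41.7 mm and 7.16 degrees, less where a joint would pass 70% of its speed; a pose out of reach is approached as far as the arm can. A call with a number of a shift or a turn outside -1 to 1 is refused whole. A call with a gripper value outside its range is refused whole. The fingers move at their own pace and stop on an object; the grip force is fixed at half the most. Time passes only in rows, so rows that repeat a pose let the fingers close, or fill a call up. It gives the time, the measured TCP pose, the force and the opening at its end, in the units of the state.
- ctrl.get_obs(): the state, without advancing time (a new reading comes with each control period).
- snapshot(name): name is "scene" or "top" or "wrist"; returns a dict with "img" (400x640x3 uint8, blue, green, red), "camera_matrix" (3x3 intrinsics, pixels), "xyz" and "rotation" of the camera in the world. Camera axes: x right, y up, looking along -z (the intrinsics and any distortion apply to the point x, -y, -z); pixel columns grow to the right and rows downward; lengths in m; the calibration is good to about 2 mm. A picture is of the moment at which its call begins. There is no depth.
- workorder.close_job(): hands the job in, once; it reports no verdict.
The state is a dict: "clock": time; "joint_pos": joint angles; "qvel": joint speeds; "tau": joint torques, N m; "tool_pos": TCP position; "orientation": TCP orientation; "force": force on the tool from outside, world axes, zero at the start; "moment": the same for the moment, N m; "opening": finger opening in m.
Only numpy, scipy, OpenCV 4.12 (cv2) and the standard library are available. Lean on these libraries where they do the work, as an engineer would, in place of code of your own. Each camera call takes 0.05 s, during which the arm holds its last target.

TASK

The orange adapter sleeve is stuck in the upturned centrifuge rotor. Take the blue-handled drift from its rack, push it through the hole in the base of that pocket and drive the sleeve out so that it drops into the tray under the rotor; then hang the drift back in the rack and let go. Leave the rotor key, the rotor lid and the wash bottle undisturbed.

Things in the scene. Friction and masses are not known exactly. Their poses are not given: they have to be found in the camera images.
- rotor: Fixed. Grey six-pocket fixed-angle centrifuge rotor, about 220 mm across, upside down on a wire stand, highest 185 mm above the bench. The pockets splay up and outward like a crown, 60 degrees apart; the sleeve is in the one on the -x side. Origin on the bench under the rotor's axis, z up. A white tray lies beneath, centred: 280 mm along x, 230 mm along y, rim 22 mm high, 4 mm floor.
- pocket_mouth (a point): Centre of the open lower end of the sleeve's pocket, under the rotor, at (-45, 0, 107) mm in the rotor's frame. The pocket is a 30 mm bore, 38 mm outside, whose axis leans 35 degrees from vertical: from mouth to base it runs along (-sin 35, 0, cos 35) in the rotor's frame, up and outward. Axes as the rotor's.
- eject_hole (a point): Centre of the round ejection hole in the base (upper end) of the sleeve's pocket, on its outer face, 85 mm from the mouth along the pocket axis. 20 mm diameter, through a 7 mm thick base; the orange sleeve shows through it. The drift goes in here along the pocket axis, downward and inward. Axes as the rotor's.
- sleeve: Loose, 30 to 60 g. Orange adapter sleeve, 80 mm long, 29 mm diameter, 33 mm flange at its open end. Origin at the centre of the open end, z towards the closed end. It starts with its closed end 9 mm below the outer face of the ejection hole. A seal grips it with 8 to 13 N for the first 50 mm of travel; then it is loose, but can hang askew until pushed on to the mouth (76 mm), where it drops.
- sleeve_mid (a point): Middle of the sleeve, on its axis, 40 mm from either end.
- sleeve_base (a point): Centre of the sleeve's flat closed end, the face to be pushed.
- drift: Loose, 130 to 200 g. Steel rod 12 mm diameter, 115 mm long; then a black collar 44 mm diameter (115 to 121 mm from the tip); then a blue round handle 24 mm diameter (121 to 171 mm). Origin at the centre of the flat tip, z towards the handle. It starts upright in the rack, hanging by its collar. Held by the handle with the fingertips just behind the collar, the collar takes the push.
- drift_tip (a point): Centre of the rod's flat tip.
- drift_collar (a point): Centre of the collar's underside, 115 mm from the tip, which rests on the rack's top plate.
- rack: Fixed white tool rack, 190 mm long (its y), 100 mm deep; upper face of its 70 mm deep, 12 mm thick top plate 130 mm above the bench. Three 20 mm holes on the long centre line at y = -60, 0 and +60 mm, open below down to 8 mm above the bench. The drift hangs in one outer hole, the rotor key in the other. Origin on the bench under the middle, z up.
- rotor_key: Loose steel T-handled rotor key hanging in the rack's other outer hole, bar 80 mm long across the rack, top 164 mm from its tip. Origin at its lower tip. To be left alone.
- rotor_lid: Loose grey rotor lid lying on the bench, 132 mm diameter, black knob to 38 mm high. Origin under its centre. To be left alone.
- wash_bottle: Loose white wash bottle with a red cap, 72 mm diameter, 200 mm high. Origin under its centre. To be left alone.
Not all that is in view belongs to the job. There is more than one size of the drift; the one meant has the size given above.

How it is judged:
By the outcome, as a careful person would: the job done as asked, in the order asked, and still so for the second after the job is handed in, with the robot touching nothing.
It also fails if it takes over 67 s, if anything falls off the work surface, if the arm or the gripper's body presses on something with over 40 N, if the wrist force passes 120 N, or if a joint passes its speed limit or range.

## Working session

There is one attempt and no reset: what is moved stays moved. The work goes in short steps, Python scripts to look and compute and a shell command to move; the robot and the scene stay as the last step left them, time stands still between calls to the robot, and variables do not carry over. Pictures are saved under pics/ and viewed, and the job is handed in when it is done.

```bash
mkdir -p pics; ls
python3 - <<'E'
from plant import ctrl, snapshot
import cv2
print(ctrl.get_obs())
for n in ("scene","top","wrist"):
    s=snapshot(n); cv2.imwrite(f"pics/{n}0.png",s["img"]); print(n,s["camera_matrix"],s["xyz"],s["rotation"],[k for k in s])
E
```

```text
pics
{'clock': 0.0, 'joint_pos': array([ 8.19402685e+01,  2.05918671e+01,  6.32693897e-01, -1.94853703e-02,
       -7.01352472e+01, -1.65081636e+01]), 'qvel': array([ 0.01279448,  0.01069645, -0.01042068,  0.05643389, -0.08394584,
        0.02799449]), 'tau': array([ 5.09600013e-04, -5.82728112e+01,  2.93059874e+01,  6.99730039e+00,
        6.95429437e-03, -1.84238720e-04]), 'tool_pos': array([0.28044144, 0.61339221, 0.19871164]), 'orientation': array([ 1.79904266e+02, -9.26998641e-03, -2.45745236e+01]), 'force': array([ 0.10504139, -0.37340437,  0.33959174]), 'moment': array([ 0.03376991, -0.00067244, -0.00646078]), 'opening': 0.08793158341018649}
scene [[445.10276665   0.         321.68810896]
 [  0.         445.10276665 206.55154044]
 [  0.           0.           1.        ]] [ 0.71337363 -0.81740709  0.77959253] [52.43968495  1.35254127  9.20635851] ['img', 'camera_matrix', 'xyz', 'rotation']
top [[515.26800821   0.         322.99956735]
 [  0.         515.26800821 208.72105921]
 [  0.           0.           1.        ]] [0.33469327 0.05948822 1.39503505] [  8.82145432  -0.33313707 -88.45595678] ['img', 'camera_matrix', 'xyz', 'rotation']
wrist [[290.05992792   0.         317.20868341]
 [  0.         290.05992792 206.52694974]
 [  0.           0.           1.        ]] [0.3407903  0.58659016 0.38407859] [ -14.29188511   -0.12000696 -114.64478774] ['img', 'camera_matrix', 'xyz', 'rotation']
```

View pics/scene0.png

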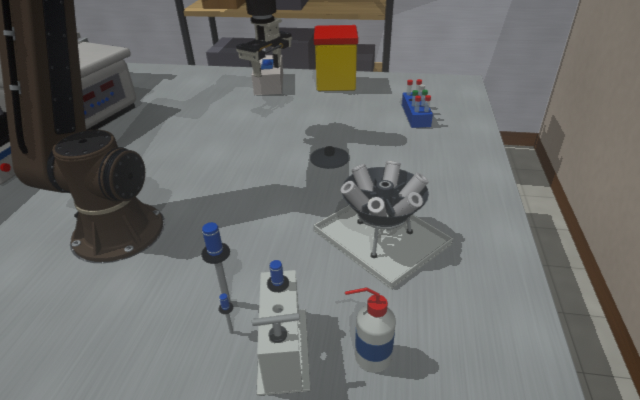

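View pics/top0.png

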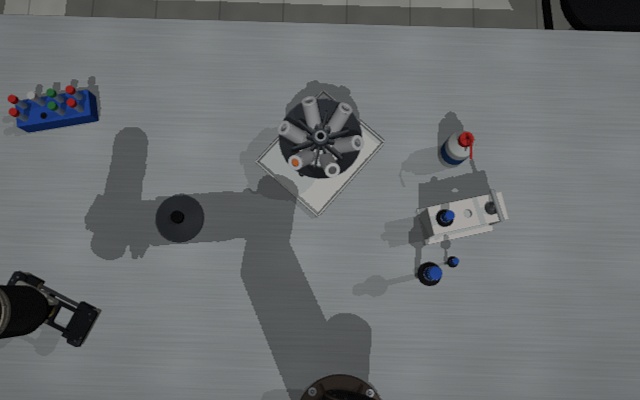

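View pics/wrist0.png

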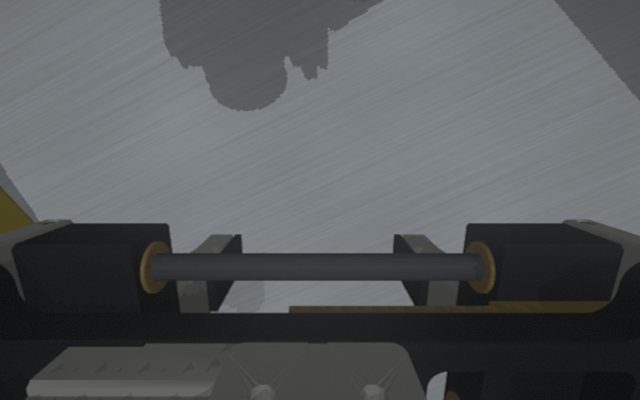

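```bash
cat > h.py <<'E'
import numpy as np, cv2
from scipy.spatial.transform import Rotation as R
from plant import ctrl, snapshot
class Cam:
    def __init__(s,name):
        d=snapshot(name); s.img=d["img"]; s.K=d["camera_matrix"]; s.c=np.array(d["xyz"]); s.R=R.from_euler('xyz',d["rotation"],degrees=True).as_matrix()
    def ray(s,u,v):
        q=np.linalg.inv(s.K)@np.array([u,v,1.]); d=s.R@np.array([q[0],-q[1],-q[2]]); return d/np.linalg.norm(d)
    def plane(s,u,v,z):
        d=s.ray(u,v); return s.c+d*(z-s.c[2])/d[2]
    def proj(s,p):
        q=s.R.T@(np.array(p)-s.c); w=s.K@np.array([q[0],-q[1],-q[2]]); return w[:2]/w[2]
def tri(a,pa,b,pb):
    A=[];B=[]
    M=np.zeros((3,3));v=np.zeros(3)
    for c,p in((a,pa),(b,pb)):
        d=c.ray(*p);P=np.eye(3)-np.outer(d,d);M+=P;v+=P@c.c
    x=np.linalg.solve(M,v)
    return x,[np.linalg.norm(np.cross(x-c.c,c.ray(*p))) for c,p in((a,pa),(b,pb))]
def blobs(img,lo,hi,mina=15):
    m=cv2.inRange(cv2.cvtColor(img,cv2.COLOR_BGR2HSV),lo,hi)
    n,l,st,ce=cv2.connectedComponentsWithStats(m)
    return [(st[i].tolist(),ce[i].round(1).tolist()) for i in range(1,n) if st[i,4]>=mina]
E
python3 - <<'E'
from h import *
t=Cam("top");s=Cam("scene")
for n,c in(("top",t),("scene",s)):
    print(n,"blue",blobs(c.img,(100,120,60),(130,255,255)));print("orange",blobs(c.img,(5,120,120),(20,255,255),6))
cv2.imwrite("pics/t_rack.png",cv2.resize(t.img[160:300,380:540],None,fx=4,fy=4,interpolation=2))
cv2.imwrite("pics/t_rotor.png",cv2.resize(t.img[85:225,245:395],None,fx=4,fy=4,interpolation=2))
cv2.imwrite("pics/s_all.png",cv2.resize(s.img[150:400,190:460],None,fx=2.4,fy=2.4,interpolation=2)[:600])
E
```

```text
top blue [([15, 90, 82, 42, 1808], [54.6, 113.2]), ([443, 211, 11, 11, 86], [448.3, 215.8]), ([451, 258, 8, 7, 37], [455.1, 260.9]), ([425, 266, 17, 14, 158], [434.4, 273.0])]
orange [([292, 159, 6, 7, 34], [294.7, 161.9])]
scene blue [([261, 60, 13, 9, 93], [267.0, 63.9]), ([403, 93, 29, 34, 548], [416.1, 112.9]), ([97, 97, 12, 8, 33], [102.3, 100.9]), ([202, 222, 16, 12, 144], [209.6, 227.8]), ([204, 233, 17, 19, 238], [212.7, 242.5]), ([210, 251, 12, 5, 18], [215.3, 253.8]), ([270, 260, 11, 10, 90], [275.2, 264.6]), ([271, 270, 12, 13, 113], [276.5, 276.2]), ([220, 293, 7, 7, 39], [223.1, 296.3]), ([221, 300, 7, 8, 45], [224.2, 303.8]), ([357, 338, 29, 23, 362], [369.8, 351.0])]
orange []
```

View pics/t_rack.png

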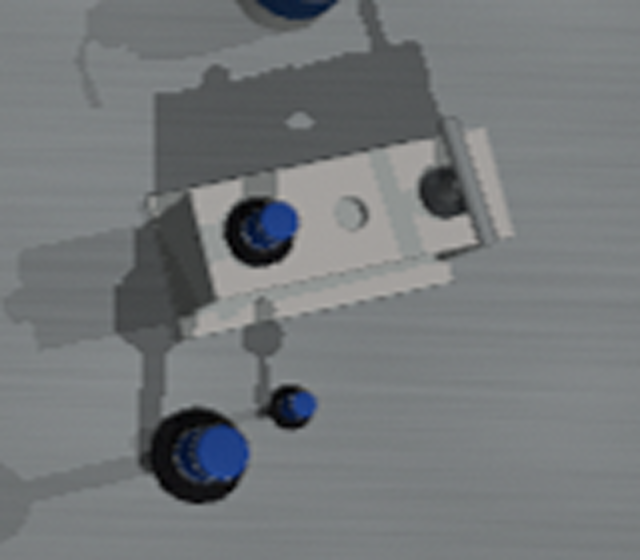

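View pics/t_rotor.png

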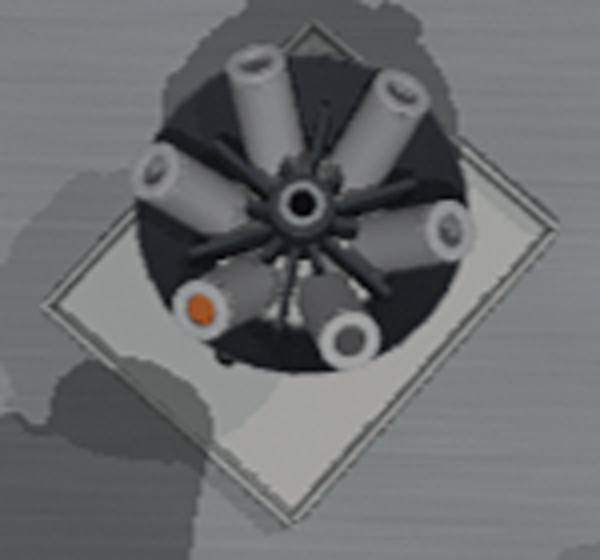

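View pics/s_all.png

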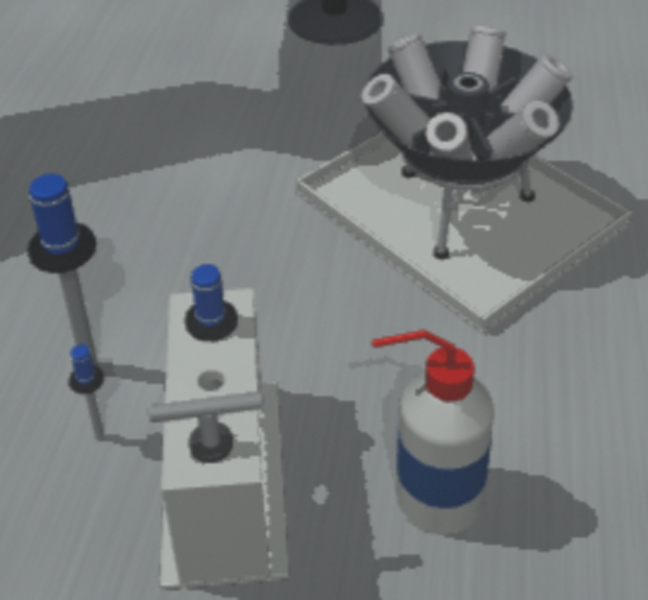

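Run:
```python
from h import *
np.set_printoptions(precision=4,suppress=True)
t=Cam("top");s=Cam("scene")
C=lambda x,y:(380+x/4-.4,160+y/4-.4)
Q=lambda x,y:(245+x/4-.4,85+y/4-.4)
S=lambda x,y:(190+x/2.4-.3,150+y/2.4-.3)
print("handle top",t.plane(*C(281,220),.186),s.plane(*S(206,271),.186))
print("collar top",t.plane(*C(262,231),.136),s.plane(*S(211,320),.136))
print("mid hole",t.plane(*C(352,214),.13),s.plane(*S(211,380),.13))
print("key collar",t.plane(*C(443,191),.136),s.plane(*S(211,443),.136))
print("tri top",tri(t,C(281,220),s,S(206,271)))
print("big top",tri(t,C(228,451),s,S(50,184)), "small",tri(t,C(300,404),s,S(80,351)))
print("T bar ends",tri(t,C(452,125),s,S(258,402)),tri(t,C(489,240),s,S(152,412)))
cs=[t.plane(*Q(*p),.022) for p in((313,24),(556,229),(291,522),(43,305))]
print("tray",np.mean(cs,0),cs)
cs=[s.plane(*S(*p),.022) for p in((632,215),(485,330),(298,182))]
print("trayS",(cs[0]+cs[2])/2,cs)
print("hub",tri(t,Q(302,203),s,S(468,83)))
for z in(.172,.1766):print("hole",t.plane(*Q(201,310),z))
print("base circ scene",tri(t,Q(201,310),s,S(380,88)))
print("bottle cap",tri(t,(467,139),s,(376,303)))
```

```text
handle top [ 0.5167 -0.2439  0.186 ] [ 0.5174 -0.2401  0.186 ]
collar top [ 0.5171 -0.2446  0.136 ] [ 0.5184 -0.2455  0.136 ]
mid hole [ 0.5301 -0.3021  0.13  ] [ 0.5314 -0.3008  0.13  ]
key collar [ 0.5452 -0.3571  0.136 ] [ 0.5467 -0.3618  0.136 ]
tri top (array([ 0.5173, -0.2429,  0.1885]), [np.float64(0.000989160170417051), np.float64(0.0009891601704171491)])
big top (array([ 0.3798, -0.2014,  0.2273]), [np.float64(0.001804918820808395), np.float64(0.0018049188208084605)]) small (array([ 0.4127, -0.2728,  0.1125]), [np.float64(0.00014249508190509764), np.float64(0.0001424950819051173)])
T bar ends (array([ 0.5803, -0.3506,  0.1739]), [np.float64(0.0009718113361296247), np.float64(0.0009718113361297618)]) (array([ 0.5098, -0.3707,  0.1758]), [np.float64(0.00022396099578219614), np.float64(0.0002239609957822752)])
tray [0.7065 0.0699 0.022 ] [array([0.882 , 0.0667, 0.022 ]), array([ 0.7389, -0.1046,  0.022 ]), array([0.5301, 0.072 , 0.022 ]), array([0.6752, 0.2457, 0.022 ])]
trayS [0.7096 0.0651 0.022 ] [array([0.8885, 0.0617, 0.022 ]), array([ 0.7421, -0.1208,  0.022 ]), array([0.5307, 0.0684, 0.022 ])]
hub (array([0.7076, 0.0696, 0.1694]), [np.float64(0.00010897366378246073), np.float64(0.00010897366378253588)])
hole [0.6376 0.1291 0.172 ]
hole [0.6364 0.1289 0.1766]
base circ scene (array([0.6314, 0.1266, 0.1234]), [np.float64(0.018372264509973812), np.float64(0.018372264509973715)])
bottle cap (array([ 0.7103, -0.2935,  0.1651]), [np.float64(0.0003725010730721123), np.float64(0.0003725010730723358)])
```

```bash
python3 -m creep '[[0.1,0.12,-0.08,0,60],[0.2,0.24,-0.16,0,60],[0.3,0.36,-0.24,0,60],[0.4,0.48,-0.32,0,60],[0.5,0.6,-0.4,0,60],[0.6,0.72,-0.48,0,60],[0.7,0.84,-0.55,0,60],[0.8,0.95,-0.6,0,60]]'
```

```text
clock: 1.02
tool_pos: [0.3145, 0.4926, 0.2612]
orientation: [-179.9, 0.0, -24.6]
force: [-0.1, -0.1, 0.5]
opening: 0.0602
```

```bash
for i in 1 2 3; do python3 -m creep '[[0.1,0.12,0,0,60],[0.2,0.24,0,0,60],[0.3,0.36,0,0,60],[0.4,0.48,0,0,60],[0.5,0.6,0,0,60],[0.6,0.72,0,0,60],[0.7,0.84,0,0,60],[0.8,0.96,0,0,60]]'; done
```

```text
clock: 1.68
tool_pos: [0.3471, 0.3721, 0.2596]
orientation: [180.0, -0.0, -24.6]
force: [0.3, -0.3, -0.2]
opening: 0.0602
clock: 2.35
tool_pos: [0.3799, 0.2515, 0.2597]
orientation: [-180.0, -0.0, -24.6]
force: [0.2, -0.1, -0.6]
opening: 0.0599
clock: 3.02
tool_pos: [0.4126, 0.131, 0.2597]
orientation: [-180.0, -0.0, -24.6]
force: [-0.2, -1.2, 0.4]
opening: 0.0604
```

```bash
cat > go.py <<'E'
import sys; from h import *
def go(p,yaw=None):
    o=ctrl.get_obs(); Rm=R.from_euler('xyz',o["orientation"],degrees=True).as_matrix()
    d=Rm.T@(np.array(p)-o["tool_pos"]); print("at",o["tool_pos"].round(4),"yaw",o["orientation"].round(2),"t",round(o["clock"],2),"F",o["force"].round(1),"op",round(o["opening"],4))
    print("units xyz",(d*10).round(3), "turn", None if yaw is None else round(((o["orientation"][2]-yaw+180)%360-180)/180,4), "j",o["joint_pos"].round(1))
if __name__=="__main__":
    a=[float(x) for x in sys.argv[1:]]; go(a[:3],a[3] if len(a)>3 else None)
E
python3 go.py 0.5175 -0.2445 0.26 -75
```

```text
at [0.4126 0.131  0.2597] yaw [-179.99   -0.    -24.57] t 3.02 F [-0.2 -1.2  0.4] op 0.0604
units xyz [ 2.516  2.978 -0.003] turn 0.2802 j [ 43.9  -5.4 -22.    0.  -73.3  21.5]
```

```bash
for i in 1 2; do python3 -m creep '[[0.1,0.12,0,0,60],[0.21,0.25,0,0,60],[0.31,0.37,0,0,60],[0.42,0.5,0,0,60],[0.52,0.62,0,0,60],[0.63,0.75,0,0,60],[0.73,0.87,0,0,60],[0.84,0.99,0,0,60]]'; done
python3 -m creep '[[0.1,0.12,0,0.035,60],[0.21,0.25,0,0.07,60],[0.31,0.37,0,0.105,60],[0.42,0.5,0,0.14,60],[0.52,0.62,0,0.175,60],[0.63,0.75,0,0.21,60],[0.73,0.87,0,0.245,60],[0.84,0.99,0,0.28,60]]'
python3 - <<'E'
from h import *
import go
go.go([.5175,-.2445,.18],-75)
w=Cam("wrist"); cv2.imwrite("pics/w1.png",w.img)
print(blobs(w.img,(100,120,60),(130,255,255)))
for p in([.5175,-.2445,.186],[.5175,-.2445,.136],[.5317,-.302,.13]): print(w.proj(p))
E
```

```text
clock: 3.68
tool_pos: [0.4475, 0.006, 0.2597]
orientation: [-180.0, -0.0, -24.6]
force: [0.1, 1.1, 0.0]
opening: 0.0596
clock: 4.35
tool_pos: [0.4826, -0.119, 0.2597]
orientation: [-180.0, -0.0, -24.6]
force: [0.3, -0.2, -0.6]
opening: 0.0603
clock: 5.02
tool_pos: [0.5176, -0.2439, 0.2596]
orientation: [180.0, 0.0, -75.3]
force: [-0.5, 0.8, -0.9]
opening: 0.0601
at [ 0.5176 -0.2439  0.2596] yaw [ 1.7999e+02  1.0000e-02 -7.5290e+01] t 5.02 F [-0.5  0.8 -0.9] op 0.0601
units xyz [0.005 0.002 0.796] turn -0.0016 j [ -5.6   9.   -7.1   0.  -73.9  20.4]
[([405, 183, 13, 12, 120], [411.0, 188.5]), ([306, 196, 24, 23, 425], [317.4, 206.8])]
[317.6479879 205.8809729]
[317.56947974 194.63159687]
[318.32716257 138.59534726]
```

View pics/w1.png

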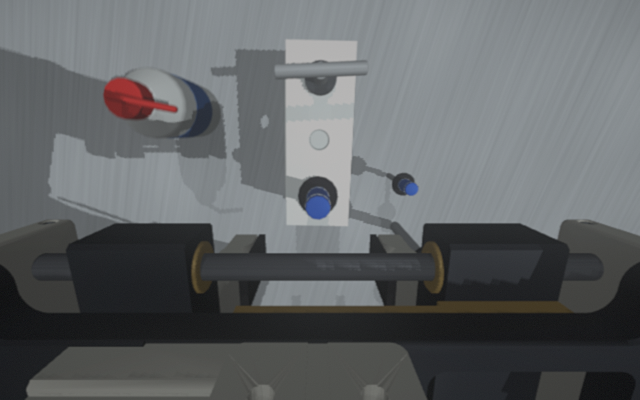

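```bash
python3 -m creep '[[0,0,0.1,0,60],[0,0,0.2,0,60],[0,0,0.3,0,60],[0,0,0.4,0,60],[0,0,0.5,0,60],[0,0,0.6,0,60],[0,0,0.7,0,60],[0,0,0.75,0,60]]'
python3 -m creep '[[0,0,0.07,0,60],[0,0,0.14,0,60],[0,0,0.21,0,60],[0,0,0.28,0,60],[0,0,0.35,0,60],[0,0,0.4,0,60],[0,0,0.44,0,60],[0,0,0.45,0,60]]'
python3 go.py .5175 -.2445 .14 -75
```

```text
clock: 5.73
tool_pos: [0.5175, -0.2419, 0.1828]
orientation: [179.9, 0.1, -74.9]
force: [-0.4, -0.3, -0.7]
opening: 0.0602
clock: 6.4
tool_pos: [0.5178, -0.2423, 0.1388]
orientation: [179.9, 0.0, -75.0]
force: [-0.5, 0.7, -0.9]
opening: 0.0598
at [ 0.5178 -0.2423  0.1388] yaw [ 1.7995e+02  3.0000e-02 -7.4970e+01] t 6.4 F [-0.5  0.7 -0.9] op 0.0598
units xyz [ 0.02   0.008 -0.012] turn 0.0001 j [ -5.5  13.7 -17.5  -0.  -58.9  20.5]
```

```bash
python3 -m creep '[[0.02,0,0,0,50],[0.02,0,0,0,40],[0.02,0,0,0,30],[0.02,0,0,0,20],[0.02,0,0,0,15],[0.02,0,0,0,15],[0.02,0,0,0,15],[0.02,0,0,0,15]]'
python3 go.py .5175 -.2445 .14 -75
```

```text
clock: 7.07
tool_pos: [0.5185, -0.2444, 0.1398]
orientation: [180.0, -0.0, -75.0]
force: [-1.8, -0.6, 1.1]
opening: 0.0233
at [ 0.5185 -0.2444  0.1398] yaw [ 1.7999e+02 -1.0000e-02 -7.4970e+01] t 7.07 F [-1.8 -0.6  1.1] op 0.0233
units xyz [-0.002  0.01  -0.002] turn 0.0002 j [ -5.7  13.7 -17.2   0.  -59.   20.7]
```

```bash
python3 -m creep '[[0,0,-0.1,0,15],[0,0,-0.2,0,15],[0,0,-0.35,0,15],[0,0,-0.5,0,15],[0,0,-0.65,0,15],[0,0,-0.78,0,15],[0,0,-0.88,0,15],[0,0,-0.95,0,15]]'
python3 -m creep '[[0,0,-0.05,0,15],[0,0,-0.1,0,15],[0,0,-0.1,0,15],[-0.02,0,-0.1,0,15],[-0.05,0,-0.1,0,15],[-0.1,0,-0.1,0,15],[-0.15,0,-0.1,0,15],[-0.2,0,-0.09,0,15]]'
python3 - <<'E'
from h import *
import go
go.go([.5175,-.2445,.245],-75)
c=Cam("scene"); cv2.imwrite("pics/s1.png",cv2.resize(c.img[150:350,190:390],None,fx=3,fy=3,interpolation=2))
E
```

```text
clock: 7.73
tool_pos: [0.5192, -0.2444, 0.2367]
orientation: [-179.9, -0.1, -75.0]
force: [0.2, 0.0, -0.7]
opening: 0.0232
clock: 8.4
tool_pos: [0.5132, -0.2248, 0.2436]
orientation: [180.0, -0.0, -75.0]
force: [-0.5, -1.8, 1.0]
opening: 0.0234
at [ 0.5132 -0.2248  0.2436] yaw [ 1.7998e+02 -3.0000e-02 -7.4970e+01] t 8.4 F [-0.5 -1.8  1. ] op 0.0234
units xyz [ 0.202  0.01  -0.014] turn 0.0002 j [ -3.6   8.3 -10.1   0.  -71.7  18.6]
```

View pics/s1.png

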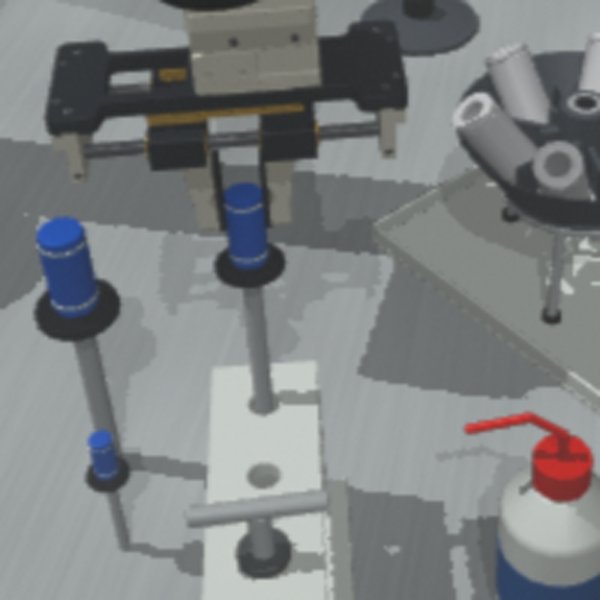

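```bash
python3 -m creep '[[-0.08,0,0,0,15],[-0.16,0,0.02,0,15],[-0.24,0,0.03,0,15],[-0.31,0,0.05,0,15],[-0.38,0,0.08,0,15],[-0.45,0,0.105,0,15],[-0.52,0,0.14,0,15],[-0.58,0,0.175,0,15]]'
python3 -m creep '[[-0.02,0,0.01,0,15],[-0.04,0,0.02,0,15],[-0.05,0,0.03,0,15],[-0.06,0,0.035,0,15],[-0.06,0,0.035,0,15],[-0.06,0,0.035,0,15],[-0.06,0,0.035,0,15],[-0.06,0,0.035,0,15]]'
python3 - <<'E'
from h import *
import go
go.go([.5175,-.2445,.245],-75)
c=Cam("scene"); cv2.imwrite("pics/s2.png",cv2.resize(c.img[150:350,190:390],None,fx=3,fy=3,interpolation=2))
c=Cam("wrist"); cv2.imwrite("pics/w2.png",c.img)
E
```

```text
clock: 9.12
tool_pos: [0.4984, -0.1682, 0.2261]
orientation: [-180.0, -0.0, -75.0]
force: [-0.1, -1.2, 1.0]
opening: 0.0233
clock: 9.78
tool_pos: [0.4969, -0.1634, 0.2227]
orientation: [-180.0, -0.0, -75.0]
force: [-0.4, -1.5, -0.3]
opening: 0.0236
at [ 0.4969 -0.1634  0.2227] yaw [-180.     -0.    -74.99] t 9.78 F [-0.4 -1.5 -0.3] op 0.0236
units xyz [ 0.837  0.011 -0.223] turn 0.0001 j [  3.3   5.3 -16.3   0.  -68.5  11.7]
```

View pics/s2.png

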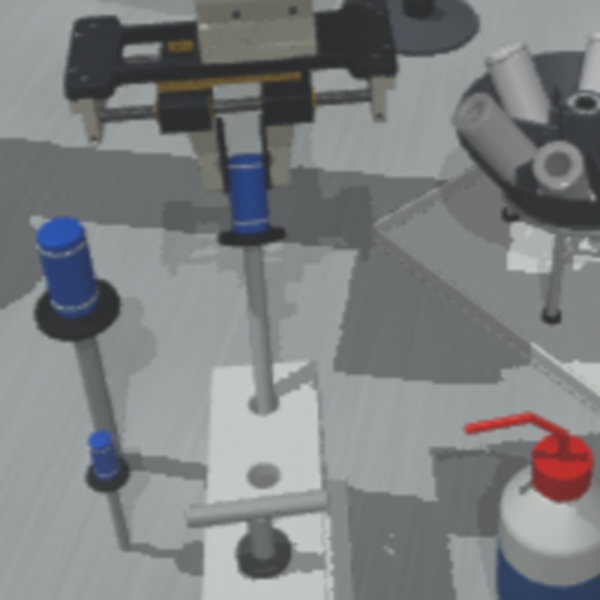

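View pics/w2.png

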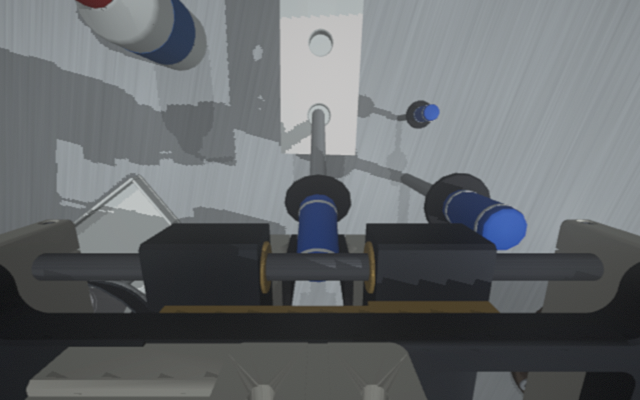

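```bash
python3 -m creep '[[-0.03,0,-0.04,0,15],[-0.06,0,-0.08,0,15],[-0.1,0,-0.14,0,15],[-0.14,0,-0.2,0,15],[-0.19,0,-0.28,0,15],[-0.23,0,-0.36,0,15],[-0.26,0,-0.45,0,15],[-0.28,0,-0.5,0,15]]'
python3 - <<'E'
from h import *
import go
go.go([.5175,-.2445,.245],-75)
c=Cam("scene"); cv2.imwrite("pics/s3.png",cv2.resize(c.img[100:300,190:390],None,fx=3,fy=3,interpolation=2))
c=Cam("wrist"); cv2.imwrite("pics/w3.png",c.img)
E
```

```text
clock: 10.55
tool_pos: [0.49, -0.1356, 0.2745]
orientation: [-179.9, -0.0, -74.9]
force: [0.2, -0.0, -1.3]
opening: 0.0234
at [ 0.49   -0.1356  0.2745] yaw [-1.799e+02 -3.000e-02 -7.493e+01] t 10.55 F [ 0.2 -0.  -1.3] op 0.0234
units xyz [1.123 0.018 0.295] turn 0.0004 j [  6.7   2.1 -12.9   0.  -74.8   8.4]
```

View pics/s3.png

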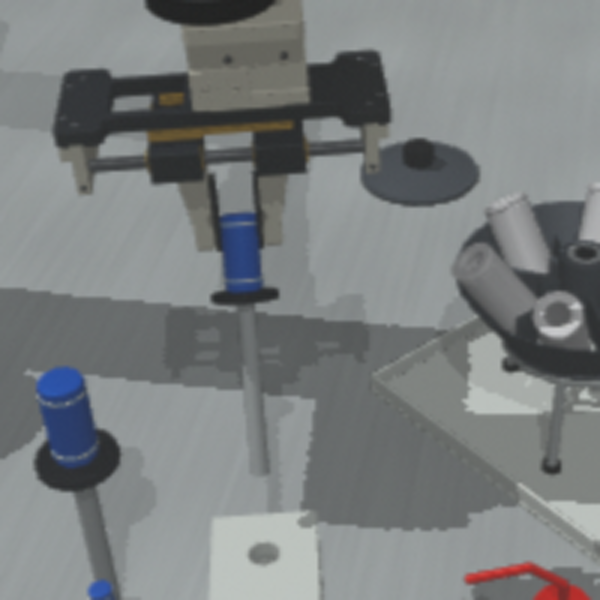

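View pics/w3.png

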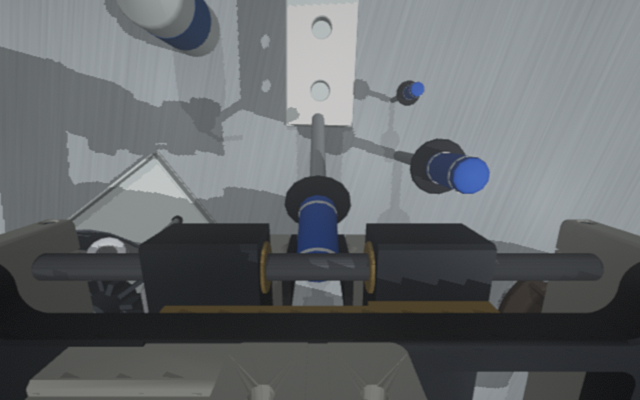

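```bash
cat > tip.py <<'E'
from h import *
def tip(w,pw,s,ps,show=True):
    o=ctrl.get_obs(); Rm=R.from_euler('xyz',o["orientation"],degrees=True).as_matrix()
    x,e=tri(w,pw,s,ps); return (Rm.T@(x-o["tool_pos"]))*1000,x,np.array(e)*1000
E
python3 - <<'E'
from tip import *
np.set_printoptions(precision=4,suppress=True)
w=Cam("wrist");s=Cam("scene")
S=lambda x,y:(190+x/3-.33,100+y/3-.33)
print(tip(w,(317.8,117),s,S(261,473)))
print("collar",tip(w,(318.5,201),s,S(245,296)))
o=ctrl.get_obs();Rm=R.from_euler('xyz',o["orientation"],degrees=True).as_matrix()
for th in(30,33,35,37):
    a=np.radians(th); p=np.array([np.sin(a),0,np.cos(a)])*.144+[0,0,-.019]
    P=o["tool_pos"]+Rm@p; print(th,p,w.proj(P),(s.proj(P)-[190,100])*3+1)
cv2.imwrite("pics/w4.png",cv2.resize(w.img[80:260,260:380],None,fx=3,fy=3,interpolation=2))
E
```

```text
(array([80.1916, -0.9629, 99.5406]), array([ 0.5113, -0.2131,  0.1731]), array([0.5016, 0.5016]))
collar (array([22.3054, -0.5581, -1.4194]), array([ 0.4959, -0.1574,  0.274 ]), array([0.5597, 0.5597]))
30 [0.072  0.     0.1057] [318.2794 126.1754] [259.3141 471.3609]
33 [0.0784 0.     0.1018] [318.2858 119.0884] [258.9995 473.8259]
35 [0.0826 0.     0.099 ] [318.2904 114.3275] [258.7586 475.1608]
37 [0.0867 0.     0.096 ] [318.2954 109.5359] [258.4923 476.2421]
```

View pics/w4.png

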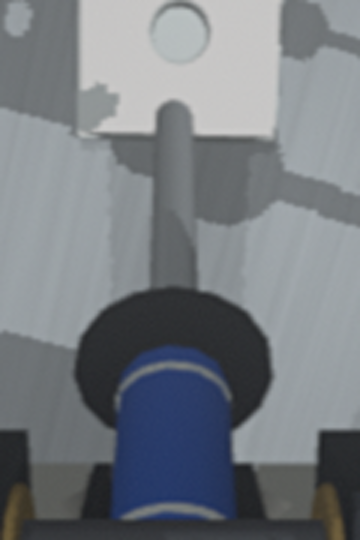

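```bash
python3 go.py .5557 .1968 .315 -40
```

```text
at [ 0.4895 -0.136   0.2726] yaw [-1.7999e+02  1.0000e-02 -7.4950e+01] t 10.75 F [-0.3  1.  -1.8] op 0.023
units xyz [-3.042 -1.503 -0.423] turn -0.1942 j [  6.6   2.2 -13.1  -0.  -74.7   8.4]
```

```bash
python3 -m creep '[[-0.09,-0.04,-0.06,0,15],[-0.19,-0.09,-0.12,0,15],[-0.28,-0.14,-0.18,0,15],[-0.38,-0.19,-0.24,0,15],[-0.47,-0.23,-0.3,0,15],[-0.57,-0.28,-0.36,0,15],[-0.66,-0.33,-0.4,0,15],[-0.76,-0.37,-0.42,0,15]]'
for i in 1 2; do python3 -m creep '[[-0.09,-0.04,0,0,15],[-0.19,-0.09,0,0,15],[-0.28,-0.14,0,0,15],[-0.38,-0.19,0,0,15],[-0.47,-0.23,0,0,15],[-0.57,-0.28,0,0,15],[-0.66,-0.33,0,0,15],[-0.76,-0.37,0,0,15]]';done
python3 -m creep '[[-0.09,-0.04,0,-0.025,15],[-0.19,-0.09,0,-0.05,15],[-0.28,-0.14,0,-0.075,15],[-0.38,-0.19,0,-0.1,15],[-0.47,-0.23,0,-0.125,15],[-0.57,-0.28,0,-0.15,15],[-0.66,-0.33,0,-0.175,15],[-0.76,-0.37,0,-0.194,15]]'
python3 - <<'E'
from h import *
import go
go.go([.5557,.1968,.3089],-40)
for n in("wrist","scene","top"):
    c=Cam(n); cv2.imwrite(f"pics/{n}5.png",c.img)
    H=np.array([.636,.1295,.1766]);o=ctrl.get_obs();Rm=R.from_euler('xyz',o["orientation"],degrees=True).as_matrix()
    print(n,"hole",c.proj(H),"tip",c.proj(o["tool_pos"]+Rm@[.0815,0,.0995]),blobs(c.img,(5,120,120),(20,255,255),6))
    if n=="top": cv2.imwrite("pics/top5c.png",cv2.resize(c.img[85:225,245:395],None,fx=4,fy=4,interpolation=2))
E
```

```text
clock: 11.42
tool_pos: [0.5062, -0.0519, 0.3155]
orientation: [-179.9, -0.0, -74.9]
force: [0.0, -0.5, -0.9]
opening: 0.023
clock: 12.08
tool_pos: [0.5219, 0.0308, 0.3145]
orientation: [180.0, -0.0, -75.0]
force: [-0.1, -0.1, -0.7]
opening: 0.0232
clock: 12.75
tool_pos: [0.538, 0.1138, 0.3146]
orientation: [180.0, -0.0, -75.0]
force: [0.4, 0.7, -1.9]
opening: 0.0231
clock: 13.42
tool_pos: [0.5539, 0.1969, 0.3145]
orientation: [180.0, 0.0, -39.8]
force: [0.3, 0.0, -0.4]
opening: 0.0231
at [0.5539 0.1969 0.3145] yaw [179.99   0.   -39.82] t 13.42 F [ 0.3  0.  -0.4] op 0.0231
units xyz [ 0.014 -0.011  0.056] turn 0.001 j [ 38.6   9.4   0.3   0.  -81.   11.6]
wrist hole [316.49167346  92.90517132] tip [315.56860693 116.48607302] []
scene hole [357.27967893 166.35845967] tip [350.39765186 149.53893794] []
top hole [294.57990256 162.26802056] tip [287.19441814 166.46225056] []
```

View pics/wrist5.png

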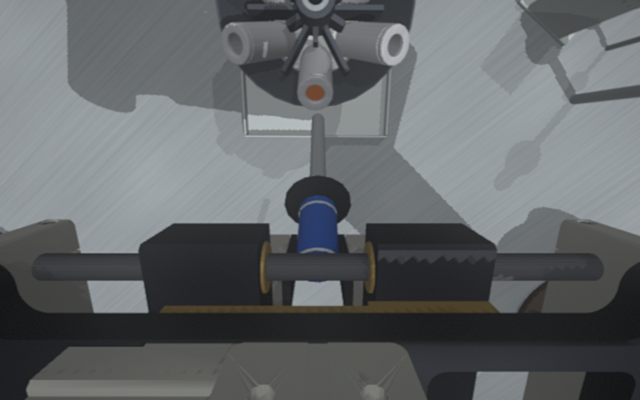

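View pics/scene5.png

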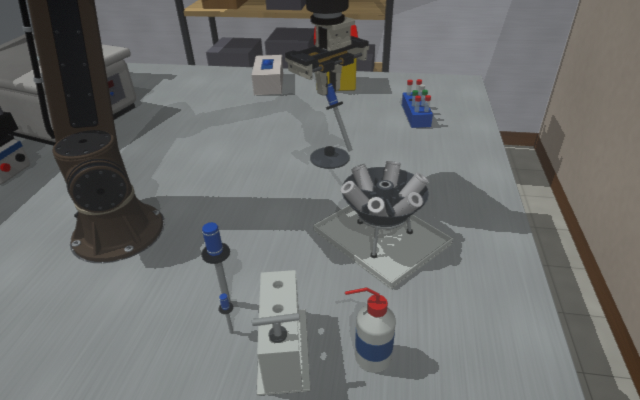

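View pics/top5c.png

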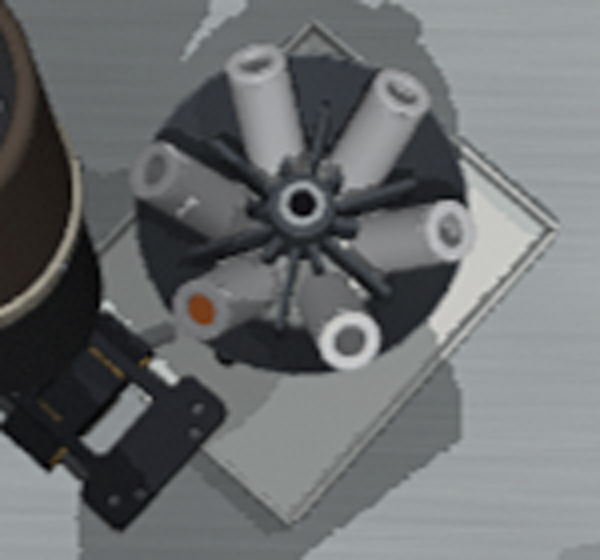

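Run:
```python
from h import *
import go
go.go([.5557,.1968,.3089],-40)
c=Cam("wrist"); o=ctrl.get_obs();Rm=R.from_euler('xyz',o["orientation"],degrees=True).as_matrix()
H=np.array([.636,.1295,.1766]);C=np.array([.7072,.0697,.1694])
print("hole",c.proj(H),"hub",c.proj(C),"tip",c.proj(o["tool_pos"]+Rm@[.0815,0,.0995]),"vert pt", (Rm.T@(c.c-o["tool_pos"])))
cv2.imwrite("pics/w6.png",cv2.resize(c.img[0:200,220:420],None,fx=3,fy=3,interpolation=2))
m=cv2.inRange(cv2.cvtColor(c.img,cv2.COLOR_BGR2HSV),(3,90,70),(22,255,255)); ys,xs=np.nonzero(m[60:110,290:340]); print("orange",xs.mean()+290,ys.mean()+60,len(xs))
```

```text
at [0.5537 0.1968 0.3142] yaw [ 1.7996e+02  1.0000e-02 -4.0040e+01] t 13.57 F [ 0.1  0.3 -1. ] op 0.0232
units xyz [ 0.015 -0.014  0.053] turn -0.0002 j [ 38.6   9.4   0.3  -0.  -81.   11.3]
hole [315.80148526  92.72929939] hub [315.57002963  -6.50410731] tip [317.91300961 115.20663872] vert pt [ 0.06569275 -0.00083667 -0.18506829]
orange 314.50943396226415 91.95283018867924 212
```

View pics/w6.png

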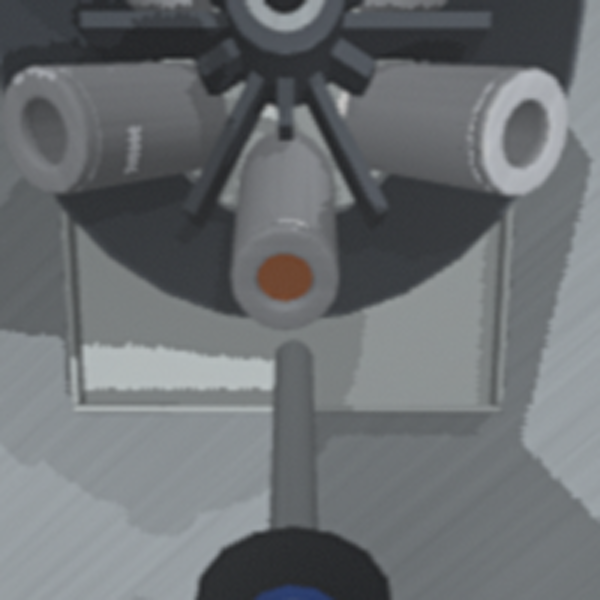

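```bash
python3 -m creep '[[0,-0.01,0.03,0,15],[0.03,-0.02,0.08,0,15],[0.06,-0.03,0.12,0,15],[0.1,-0.03,0.17,0,15],[0.14,-0.03,0.22,0,15],[0.17,-0.03,0.27,0,15],[0.19,-0.03,0.3,0,15],[0.2,-0.03,0.31,0,15]]'
cat > look.py <<'E'
import sys; from h import *
import go
go.go([.5557,.1968,.3089],-40)
k=sys.argv[1]
c=Cam("wrist");c=Cam("wrist"); o=ctrl.get_obs();Rm=R.from_euler('xyz',o["orientation"],degrees=True).as_matrix()
H=np.array([.636,.1295,.1766])
T=o["tool_pos"]+Rm@[.0815,0,.0995]
print("hole",c.proj(H),"tip",c.proj(T),"hole-tip tool mm",Rm.T@(H-T)*1000)
a=cv2.resize(c.img[20:200,240:390],None,fx=3.3,fy=3.3,interpolation=2)[:594,:400]
s=Cam("scene"); b=cv2.resize(s.img[60:258,290:424],None,fx=3,fy=3,interpolation=2)[:594,:400]
print("scene hole",(s.proj(H)-[290,60])*3,"tip",(s.proj(T)-[290,60])*3)
cv2.imwrite(f"pics/L{k}.png",np.hstack([a[:590],b[:590]]))
E
python3 look.py 1
```

```text
clock: 14.28
tool_pos: [0.5709, 0.1847, 0.2827]
orientation: [179.9, 0.0, -40.1]
force: [-1.0, -0.4, -1.3]
opening: 0.023
at [0.5709 0.1847 0.2827] yaw [ 1.7993e+02  3.0000e-02 -4.0090e+01] t 14.28 F [-1.  -0.4 -1.3] op 0.023
units xyz [-0.195  0.006 -0.262] turn -0.0005 j [ 36.6  11.2  -1.4  -0.  -77.5  13.4]
hole [317.73489832 111.74281132] tip [317.15261249 115.63466701] hole-tip tool mm [3.9514887  0.5683702  7.23045877]
scene hole [201.83903678 319.07537901] tip [199.23277597 309.62192696]
```

View pics/L1.png

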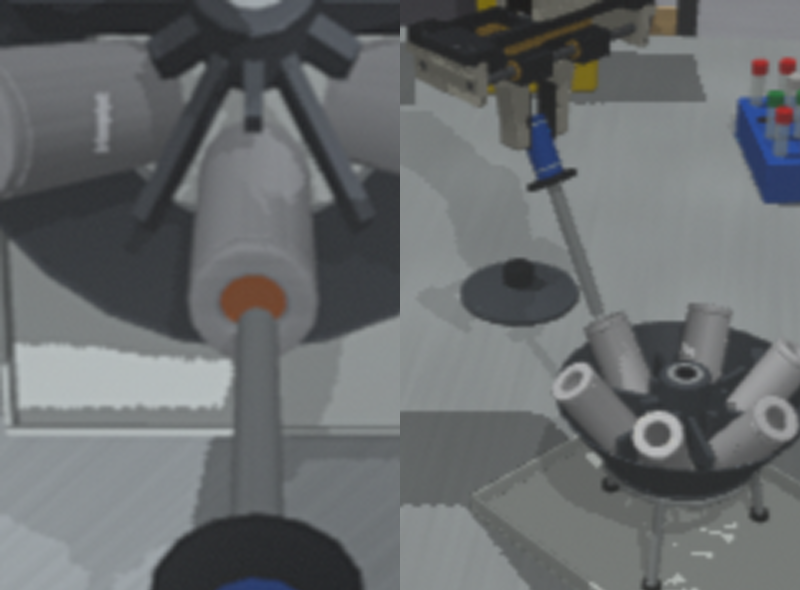

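```bash
python3 -m creep '[[0,-0.005,0,0,15],[0.01,-0.01,0.02,0,15],[0.02,-0.01,0.04,0,15],[0.035,-0.01,0.06,0,15],[0.05,-0.01,0.08,0,15],[0.06,-0.01,0.1,0,15],[0.07,-0.01,0.115,0,15],[0.07,-0.01,0.115,0,15]]'
python3 look.py 2
```

```text
clock: 15.1
tool_pos: [0.5769, 0.1813, 0.2716]
orientation: [180.0, 0.0, -40.1]
force: [0.8, -0.5, -0.1]
opening: 0.0231
at [0.5769 0.1813 0.2716] yaw [ 1.7996e+02  2.0000e-02 -4.0060e+01] t 15.1 F [ 0.8 -0.5 -0.1] op 0.0231
units xyz [-0.262  0.018 -0.373] turn -0.0003 j [ 35.9  11.9  -2.   -0.  -76.2  14. ]
hole [319.14958129 118.54157972] tip [317.24465225 115.51080306] hole-tip tool mm [-2.90452315  1.75745733 -4.02328789]
scene hole [201.83903678 319.07537901] tip [205.65265143 323.74559388]
```

View pics/L2.png

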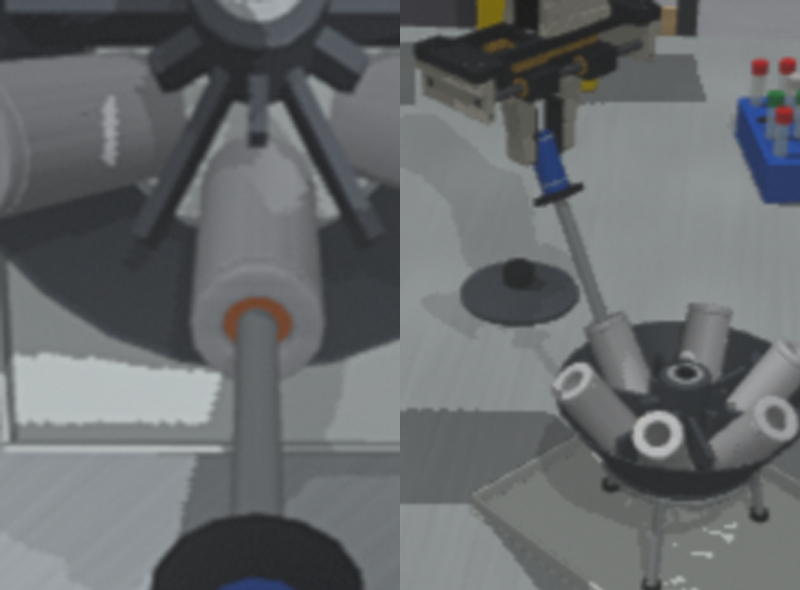

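```bash
python3 -m creep '[[0.018,0,0.026,0,15],[0.036,0,0.051,0,15],[0.054,0,0.077,0,15],[0.072,0,0.103,0,15],[0.09,0,0.128,0,15],[0.107,0,0.154,0,15],[0.125,0,0.18,0,15],[0.143,0,0.205,0,15]]'
python3 look.py 3
```

```text
clock: 15.92
tool_pos: [0.5882, 0.173, 0.253]
orientation: [-179.9, -0.0, -40.0]
force: [-4.4, 3.2, 7.0]
opening: 0.0227
at [0.5882 0.173  0.253 ] yaw [-1.7986e+02 -2.0000e-02 -4.0010e+01] t 15.92 F [-4.4  3.2  7. ] op 0.0227
units xyz [-0.401  0.025 -0.559] turn -0.0001 j [ 34.6  13.   -2.9  -0.  -74.   15.4]
hole [320.39368185 134.34281015] tip [317.46261515 115.53718935] hole-tip tool mm [-16.98554366   2.51706277 -23.58968934]
scene hole [201.83903678 319.07537901] tip [217.49284537 349.70809826]
```

View pics/L3.png

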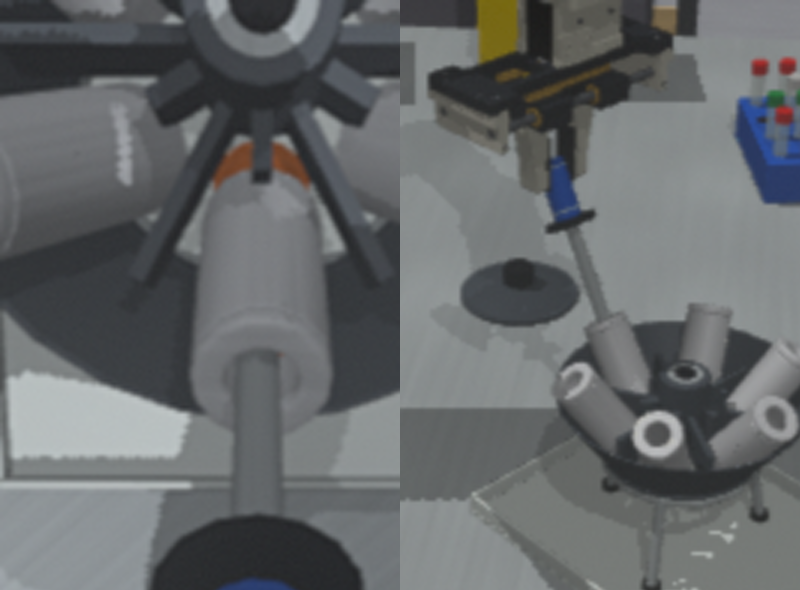

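```bash
python3 -m creep '[[0.02,0.005,0.03,0,15],[0.041,0.01,0.059,0,15],[0.062,0.01,0.089,0,15],[0.083,0.01,0.119,0,15],[0.104,0.01,0.148,0,15],[0.125,0.01,0.178,0,15],[0.146,0.01,0.208,0,15],[0.166,0.01,0.238,0,15]]'
python3 look.py 4
```

```text
clock: 16.73
tool_pos: [0.6002, 0.1609, 0.228]
orientation: [-180.0, -0.0, -40.0]
force: [0.2, -0.1, -0.8]
opening: 0.023
at [0.6002 0.1609 0.228 ] yaw [-1.7996e+02 -2.0000e-02 -4.0030e+01] t 16.73 F [ 0.2 -0.1 -0.8] op 0.023
units xyz [-0.571  0.011 -0.809] turn -0.0002 j [ 33.   14.6  -4.1   0.  -71.3  17. ]
hole [317.98915957 156.3136687 ] tip [317.67329323 115.71314571] hole-tip tool mm [-33.79978749   0.16301923 -49.37032672]
scene hole [201.83903678 319.07537901] tip [228.49684388 384.44488621]
```

View pics/L4.png

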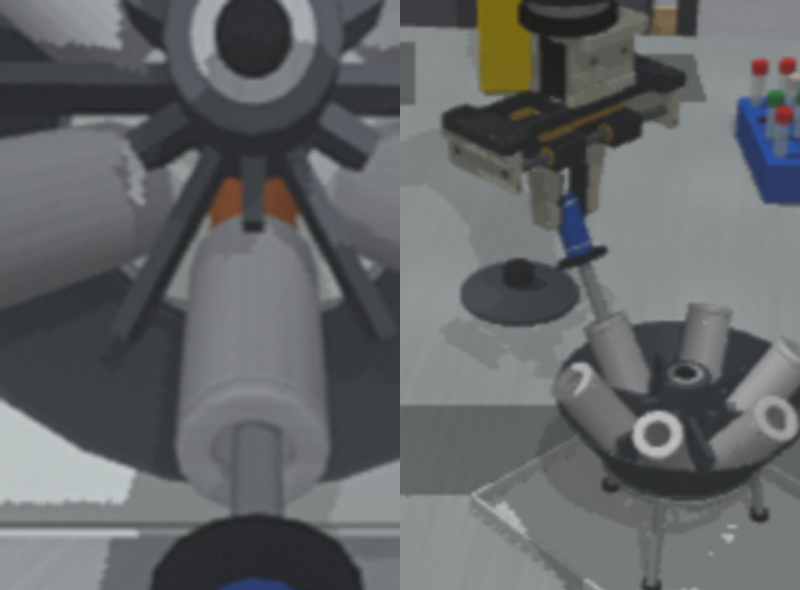

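```bash
python3 -m creep '[[0.02,0.005,0.03,0,15],[0.041,0.005,0.059,0,15],[0.062,0.005,0.089,0,15],[0.083,0.005,0.119,0,15],[0.104,0.005,0.148,0,15],[0.125,0.005,0.178,0,15],[0.146,0.005,0.208,0,15],[0.166,0.005,0.238,0,15]]'
python3 look.py 5
```

```text
clock: 17.55
tool_pos: [0.6124, 0.1497, 0.2036]
orientation: [180.0, 0.0, -40.1]
force: [-0.5, 1.0, -1.9]
opening: 0.0228
at [0.6124 0.1497 0.2036] yaw [ 1.7999e+02  2.0000e-02 -4.0050e+01] t 17.55 F [-0.5  1.  -1.9] op 0.0228
units xyz [-0.737  0.004 -1.053] turn -0.0003 j [ 31.4  16.3  -4.9  -0.  -68.8  18.5]
hole [317.56059716 181.53131309] tip [317.45393829 115.61720615] hole-tip tool mm [-5.03387200e+01 -5.17249686e-02 -7.29456169e+01]
scene hole [201.83903678 319.07537901] tip [241.19266554 415.59879064]
```

View pics/L5.png

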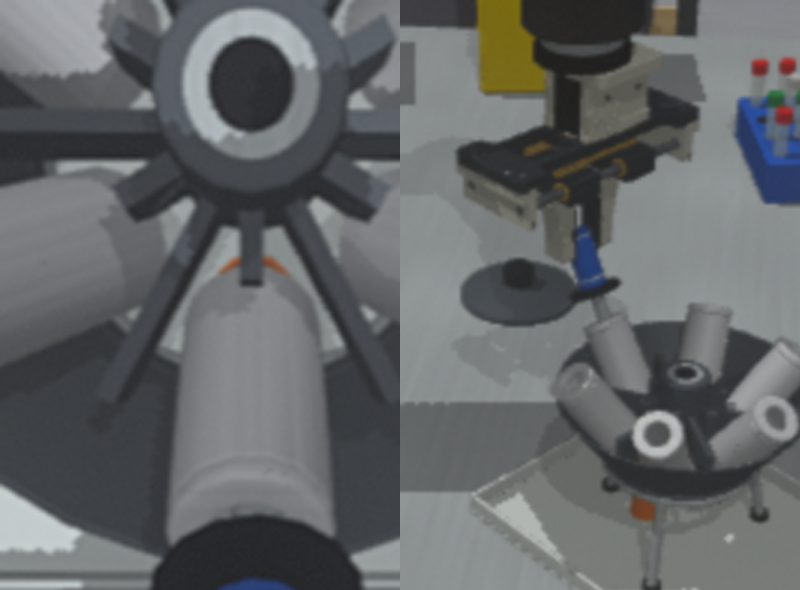

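```bash
python3 -m creep '[[0.01,0,0.015,0,15],[0.02,0,0.03,0,15],[0.03,0,0.045,0,15],[0.04,0,0.06,0,15],[0.046,0,0.066,0,15],[0.046,0,0.066,0,15],[0.046,0,0.066,0,15],[0.046,0,0.066,0,15]]'
python3 look.py 6
```

```text
clock: 18.37
tool_pos: [0.6158, 0.1468, 0.1972]
orientation: [180.0, 0.0, -40.0]
force: [-1.4, 1.0, -4.2]
opening: 0.023
at [0.6158 0.1468 0.1972] yaw [ 1.7998e+02  1.0000e-02 -4.0050e+01] t 18.37 F [-1.4  1.  -4.2] op 0.023
units xyz [-0.782  0.004 -1.117] turn -0.0003 j [ 31.   16.7  -5.1  -0.  -68.1  18.9]
hole [317.90612053 188.86946685] tip [317.37671238 115.54701854] hole-tip tool mm [-54.84079209   0.23843916 -78.84991894]
scene hole [201.83903678 319.07537901] tip [245.04174842 423.34768365]
```

View pics/L6.png

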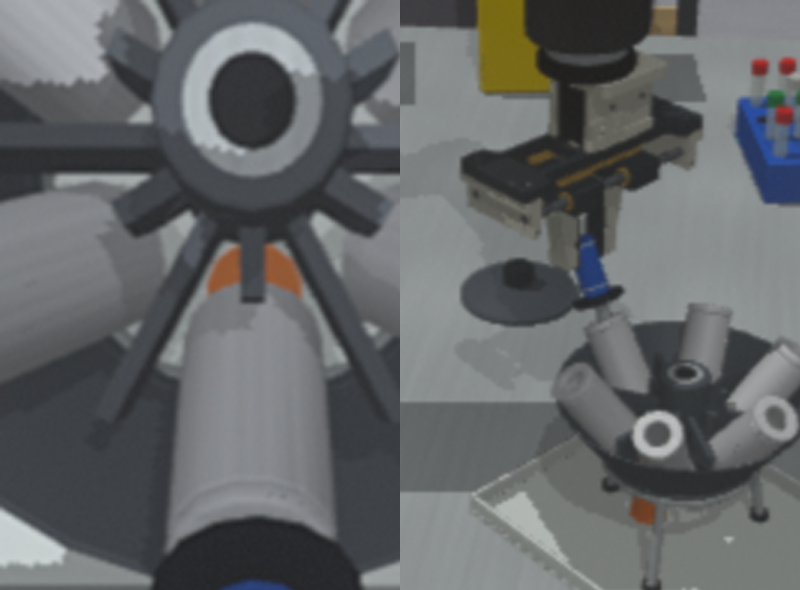

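Run:
```python
from h import *
c=Cam("scene"); print(ctrl.get_obs()["force"])
cv2.imwrite("pics/s7.png",cv2.resize(c.img[190:280,320:450],None,fx=6,fy=6,interpolation=2))
print(blobs(c.img[190:280,320:450],(3,90,60),(22,255,255),5))
# rotor frame test points
yaw=np.radians(-40);O=np.array([.7072,.0697,0])
def W(p): return O+np.array([p[0]*np.cos(yaw)-p[1]*np.sin(yaw),p[0]*np.sin(yaw)+p[1]*np.cos(yaw),p[2]])/1000
for p in([-45,0,107],[-45,0,4],[-45,0,84],[-25,0,4],[-25,0,84],[-10,0,4],[0,0,4],[-45+11*.57,0,98]): print(p,(c.proj(W(p))-[320,190])*6)
```

```text
[-0.87486685  0.47744486 -3.44888899]
[([47, 36, 8, 9, 56], [50.6, 40.0])]
[-45, 0, 107] [299.04410115  42.2522617 ]
[-45, 0, 4] [289.28569105 227.96797883]
[-45, 0, 84] [296.77220004  85.48960668]
[-25, 0, 4] [321.70993515 249.61729764]
[-25, 0, 84] [330.67336348 106.53703535]
[-10, 0, 4] [346.47087347 266.14990965]
[0, 0, 4] [363.19396271 277.31573635]
[-38.730000000000004, 0, 98] [308.78261002  65.8092074 ]
```

View pics/s7.png

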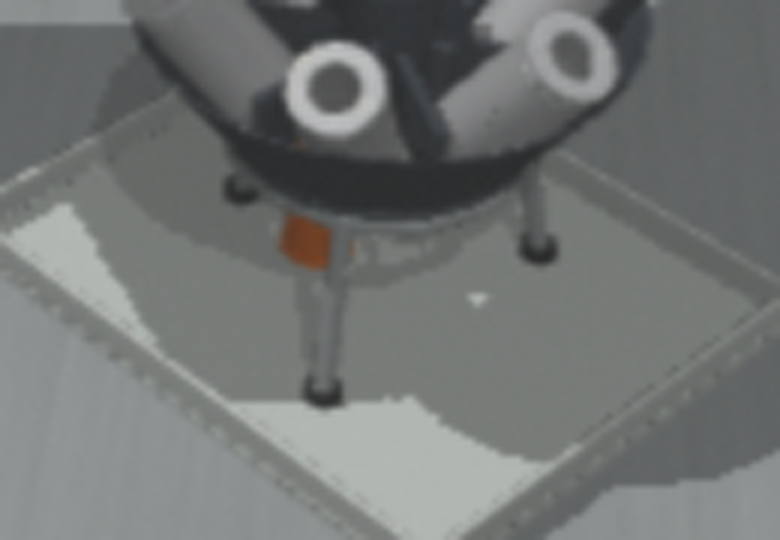

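```bash
python3 -m creep '[[-0.03,0,-0.043,0,15],[-0.09,-0.005,-0.129,0,15],[-0.18,-0.005,-0.257,0,15],[-0.27,-0.01,-0.386,0,15],[-0.36,-0.01,-0.514,0,15],[-0.45,-0.015,-0.643,0,15],[-0.54,-0.015,-0.771,0,15],[-0.6,-0.015,-0.857,0,15]]'
python3 -m creep '[[-0.05,0,-0.07,0,15],[-0.1,0,-0.14,0,15],[-0.15,0,-0.22,0,15],[-0.2,0,-0.3,0,15],[-0.22,0,-0.36,0,15],[-0.22,0,-0.4,0,15],[-0.22,0,-0.4,0,15],[-0.22,0,-0.4,0,15]]'
python3 - <<'E'
from h import *
import go
go.go([0.4969,-0.1634,0.2227],-75)
c=Cam("scene");w=Cam("wrist");
a=cv2.resize(c.img[150:300,310:450],None,fx=3.5,fy=3.5,interpolation=2); b=cv2.resize(w.img[0:250,230:400],None,fx=2.1,fy=2.1,interpolation=2)
print(a.shape,b.shape)
cv2.imwrite("pics/s8.png",np.hstack([a[:520,:430],b[:520]]))
E
```

```text
clock: 19.23
tool_pos: [0.5704, 0.1877, 0.286]
orientation: [-179.9, -0.1, -40.0]
force: [0.9, -0.2, -1.4]
opening: 0.023
clock: 19.9
tool_pos: [0.5542, 0.2006, 0.323]
orientation: [180.0, 0.0, -40.1]
force: [-0.2, -0.5, -1.2]
opening: 0.0233
at [0.5542 0.2006 0.323 ] yaw [ 1.7999e+02  1.0000e-02 -4.0060e+01] t 19.9 F [-0.2 -0.5 -1.2] op 0.0233
units xyz [1.905 3.155 1.003] turn 0.1941 j [ 38.9   9.4   1.4  -0.  -82.   11. ]
(525, 490, 3) (525, 357, 3)
```

View pics/s8.png

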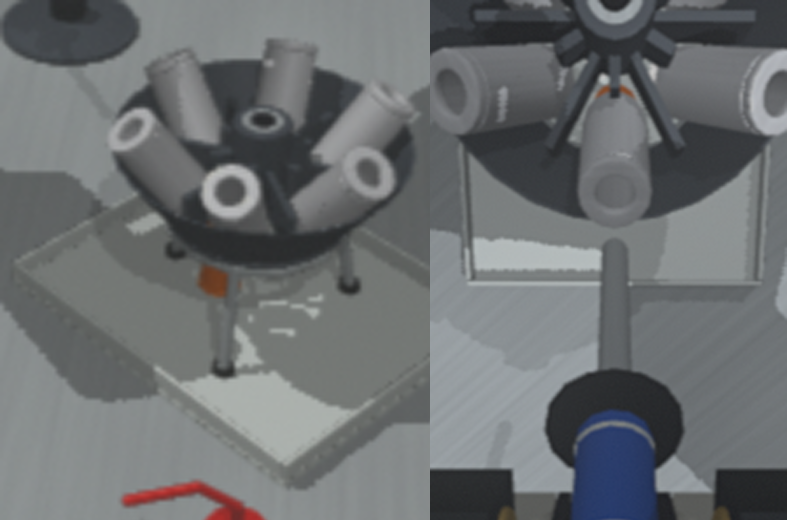

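```bash
python3 -m creep '[[0.03,0.05,0,0.024,15],[0.08,0.15,0,0.048,15],[0.15,0.28,0,0.072,15],[0.22,0.42,0,0.097,15],[0.29,0.56,0,0.121,15],[0.36,0.7,0,0.145,15],[0.43,0.83,0,0.17,15],[0.48,0.92,0,0.194,15]]'
python3 go.py .4895 -.136 .30 -75
```

```text
clock: 20.67
tool_pos: [0.5312, 0.0981, 0.3228]
orientation: [180.0, -0.0, -75.2]
force: [-0.1, 1.4, -1.3]
opening: 0.0233
at [0.5312 0.0981 0.3228] yaw [ 1.7996e+02 -1.0000e-02 -7.5230e+01] t 20.67 F [-0.1  1.4 -1.3] op 0.0233
units xyz [2.157 0.999 0.229] turn -0.0013 j [ 31.3   4.5  -4.3  -0.  -81.3 -16.5]
```

```bash
for i in 1 2; do python3 -m creep '[[0.1,0.04,0.01,0,15],[0.2,0.09,0.02,0,15],[0.31,0.14,0.03,0,15],[0.42,0.19,0.05,0,15],[0.53,0.24,0.06,0,15],[0.64,0.29,0.07,0,15],[0.74,0.34,0.08,0,15],[0.84,0.39,0.08,0,15]]';done
python3 -m creep '[[0.1,0.04,0.01,0,15],[0.2,0.09,0.03,0,15],[0.3,0.14,0.05,0,15],[0.4,0.18,0.06,0,15],[0.45,0.21,0.06,0,15],[0.47,0.21,0.06,0,15],[0.47,0.21,0.06,0,15],[0.47,0.21,0.06,0,15]]'
python3 - <<'E'
from h import *
import go
go.go([0.4895,-0.136,0.2726],-75)
w=Cam("wrist");c=Cam("scene")
a=cv2.resize(c.img[100:300,240:340],None,fx=3,fy=3,interpolation=2); b=cv2.resize(w.img[0:250,230:400],None,fx=2.4,fy=2.4,interpolation=2)
cv2.imwrite("pics/s9.png",np.hstack([a[:600],b[:600]]))
o=ctrl.get_obs();Rm=R.from_euler('xyz',o["orientation"],degrees=True).as_matrix()
H=[.5175,-.2445,.13]; T=o["tool_pos"]+Rm@[.0815,0,.0995]
print(w.proj(H),w.proj(T),Rm.T@(H-T)*1000)
E
```

```text
clock: 21.33
tool_pos: [0.5154, 0.007, 0.3149]
orientation: [180.0, 0.0, -75.0]
force: [0.3, 0.8, -2.4]
opening: 0.0232
clock: 22.0
tool_pos: [0.4995, -0.0842, 0.3069]
orientation: [180.0, 0.0, -75.0]
force: [0.8, -0.0, -1.2]
opening: 0.0236
clock: 22.67
tool_pos: [0.4919, -0.1338, 0.3012]
orientation: [-180.0, 0.0, -75.0]
force: [0.1, 0.7, -1.3]
opening: 0.0231
at [ 0.4919 -0.1338  0.3012] yaw [-179.99    0.    -74.98] t 22.67 F [ 0.1  0.7 -1.3] op 0.0231
units xyz [0.015 0.029 0.286] turn 0.0001 j [  6.9   1.7 -10.   -0.  -78.3   8.1]
[320.69536247  89.87757708] [317.11984647 115.72997236] [32.29404586  4.15804382 71.71978745]
```

View pics/s9.png

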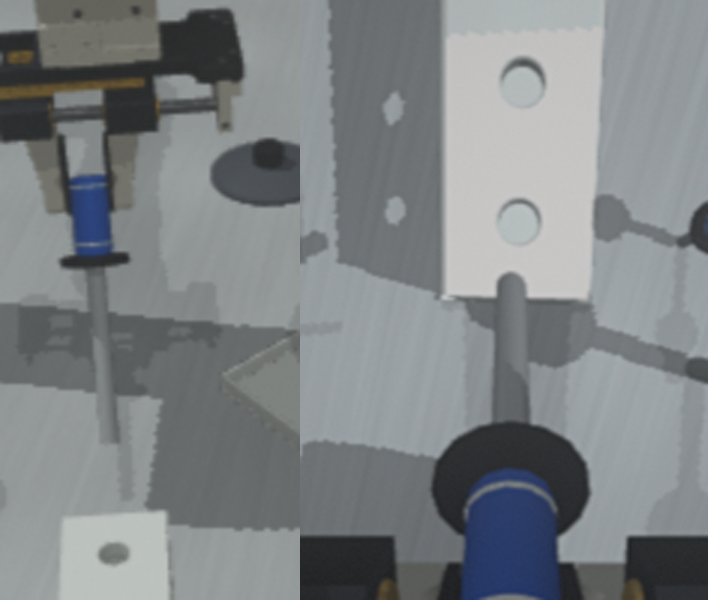

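```bash
python3 -m creep '[[0.03,0.01,0.08,0,15],[0.06,0.02,0.16,0,15],[0.09,0.03,0.24,0,15],[0.12,0.04,0.32,0,15],[0.16,0.04,0.42,0,15],[0.2,0.04,0.52,0,15],[0.23,0.04,0.6,0,15],[0.24,0.04,0.63,0,15]]'
cat > lk2.py <<'E'
import sys
from h import *
import go
go.go([0.4969,-0.1634,0.2227],-75)
w=Cam("wrist");w=Cam("wrist");c=Cam("scene")
a=cv2.resize(c.img[170:300,230:330],None,fx=4,fy=4,interpolation=2); b=cv2.resize(w.img[60:200,270:370],None,fx=4,fy=4,interpolation=2)
cv2.imwrite(f"pics/R{sys.argv[1]}.png",np.hstack([a[:520],b[:520]]))
o=ctrl.get_obs();Rm=R.from_euler('xyz',o["orientation"],degrees=True).as_matrix()
H=[.5175,-.2445,.13]; T=o["tool_pos"]+Rm@[.0825,0,.099]
print("wrist crop hole,tip",(w.proj(H)-[270,60])*4+[400,0],(w.proj(T)-[270,60])*4+[400,0],"scene",(c.proj(H)-[230,170])*4,(c.proj(T)-[230,170])*4,"hole-tip",Rm.T@(H-T)*1000)
E
python3 lk2.py 1
```

```text
clock: 23.43
tool_pos: [0.4935, -0.1585, 0.2362]
orientation: [179.9, 0.0, -75.0]
force: [0.0, 3.4, 2.2]
opening: 0.0231
at [ 0.4935 -0.1585  0.2362] yaw [ 1.7986e+02  5.0000e-02 -7.5000e+01] t 23.43 F [0.  3.4 2.2] op 0.0231
units xyz [ 0.056 -0.021  0.135] turn -0.0 j [  3.9   4.4 -15.4  -0.  -70.3  11.1]
wrist crop hole,tip [584.6922954  188.81262353] [585.70127002 216.22859701] scene [190.1822066  458.83677339] [187.84152103 435.90704809] hole-tip [ 6.77304243 -0.23329357  9.03750193]
```

View pics/R1.png

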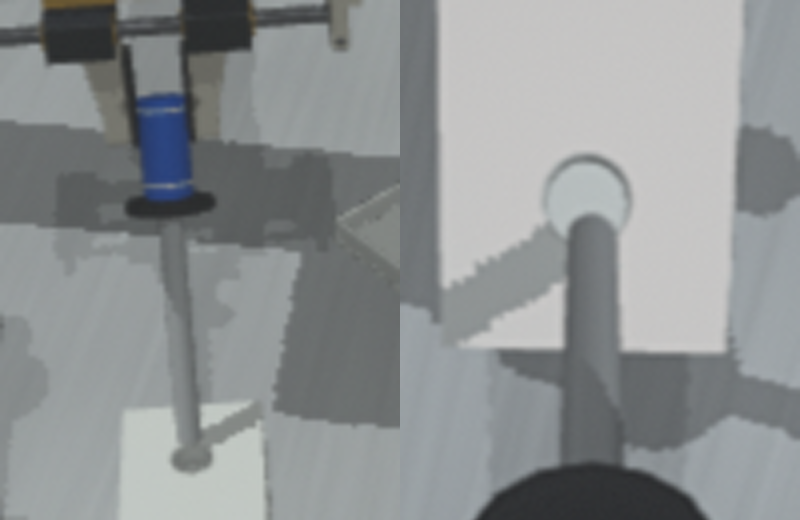

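```bash
python3 -m creep '[[-0.01,-0.005,0,0,15],[-0.01,-0.01,0.02,0,15],[0.005,-0.01,0.04,0,15],[0.02,-0.01,0.065,0,15],[0.04,-0.01,0.09,0,15],[0.06,-0.01,0.12,0,15],[0.08,-0.01,0.145,0,15],[0.09,-0.01,0.16,0,15]]'
python3 lk2.py 2
```

```text
clock: 24.25
tool_pos: [0.5022, -0.165, 0.2295]
orientation: [-179.2, -0.2, -74.8]
force: [-5.8, 19.6, 40.2]
opening: 0.0233
at [ 0.5022 -0.165   0.2295] yaw [-1.7924e+02 -1.7000e-01 -7.4810e+01] t 24.25 F [-5.8 19.6 40.2] op 0.0233
units xyz [-0.03   0.048  0.067] turn 0.001 j [  3.1   5.1 -15.6   0.  -68.5  12.1]
wrist crop hole,tip [619.76579881 226.25125812] [589.79306958 217.39170345] scene [190.1822066  458.83677339] [204.62067015 459.93429988] hole-tip [-1.97430344  7.02787435  0.29960285]
```

View pics/R2.png

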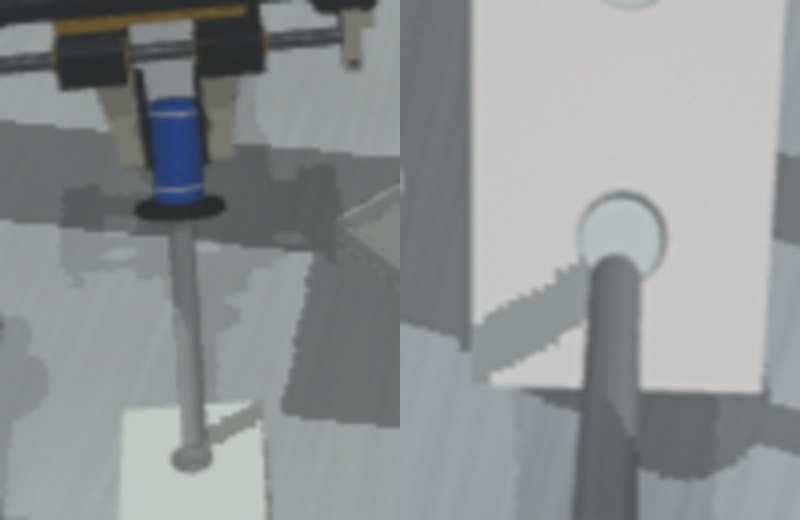

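```bash
python3 -m creep '[[-0.02,0,-0.04,0,15],[-0.04,0.005,-0.08,0,15],[-0.06,0.01,-0.12,0,15],[-0.08,0.01,-0.16,0,15],[-0.09,0.01,-0.18,0,15],[-0.09,0.01,-0.2,0,15],[-0.09,0.01,-0.2,0,15],[-0.09,0.01,-0.2,0,15]]'
python3 lk2.py 3
```

```text
clock: 25.07
tool_pos: [0.4941, -0.1582, 0.2419]
orientation: [180.0, 0.0, -75.0]
force: [0.7, -0.9, -1.8]
opening: 0.0233
at [ 0.4941 -0.1582  0.2419] yaw [ 1.7997e+02  1.0000e-02 -7.4980e+01] t 25.07 F [ 0.7 -0.9 -1.8] op 0.0233
units xyz [ 0.058 -0.014  0.192] turn 0.0001 j [  3.9   4.2 -14.9  -0.  -70.9  11.1]
wrist crop hole,tip [587.41518628 190.21442451] [589.25940619 217.05061779] scene [190.1822066  458.83677339] [186.77383215 430.32009105] hole-tip [ 6.97747228 -0.43596749 12.77808957]
```

View pics/R3.png

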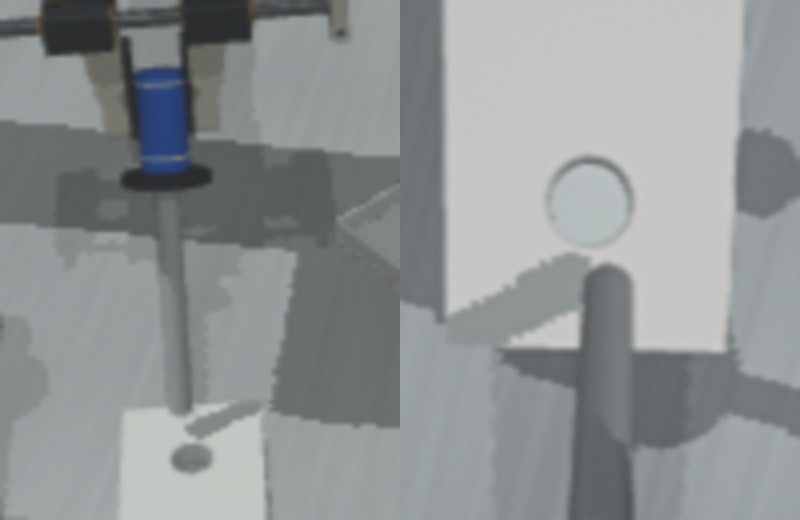

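Run:
```python
from tip import *
np.set_printoptions(precision=4,suppress=True)
w=Cam("wrist");s=Cam("scene")
B=lambda x,y:(270+(x-400)/4-.4,60+y/4-.4)
A=lambda x,y:(230+x/4-.4,170+y/4-.4)
print("tip",tip(w,B(607,272),s,A(180,408)))
print("hole",tip(w,B(589,202),s,A(192,459)))
print(w.plane(*B(589,202),.13))
cv2.imwrite("pics/w10.png",w.img[60:320,180:480].repeat(2,0).repeat(2,1))
```

```text
tip (array([70.3772,  3.6746, 94.5112]), array([ 0.5087, -0.2271,  0.1474]), array([0.1446, 0.1446]))
hole (array([ 87.2289,  -0.3816, 113.3134]), array([ 0.5169, -0.2423,  0.1286]), array([0.0207, 0.0207]))
[ 0.5169 -0.2422  0.13  ]
```

View pics/w10.png

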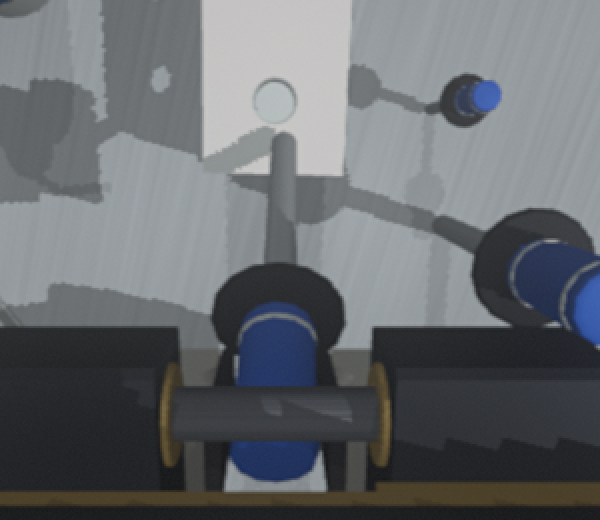

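Run:
```python
from tip import *
np.set_printoptions(precision=4,suppress=True)
w=Cam("wrist");s=Cam("scene")
W=lambda x,y:(180+x/2-.25,60+y/2-.25)
A=lambda x,y:(230+x/4-.4,170+y/4-.4)
print("collar top",tip(w,W(278,318),s,A(167,177)))
print("ring low",tip(w,W(278,322),s,A(163,158)))
print("handletop",tip(w,W(275,466),s,A(161,78)))
print("obs",ctrl.get_obs()["opening"],ctrl.get_obs()["clock"])
cv2.imwrite("pics/s11.png",cv2.resize(s.img[170:300,230:330],None,fx=6,fy=6,interpolation=2)[:590])
```

```text
collar top (array([11.2964,  0.5852, -3.3994]), array([ 0.4964, -0.1692,  0.2454]), array([0.3214, 0.3214]))
ring low (array([ 14.2811,   0.8723, -17.4547]), array([ 0.4969, -0.1722,  0.2595]), array([0.0425, 0.0425]))
handletop (array([-21.4097,  -0.3157, -39.0505]), array([ 0.4888, -0.1374,  0.2811]), array([0.1864, 0.1864]))
obs 0.02318900025193114 25.4167
```

View pics/s11.png

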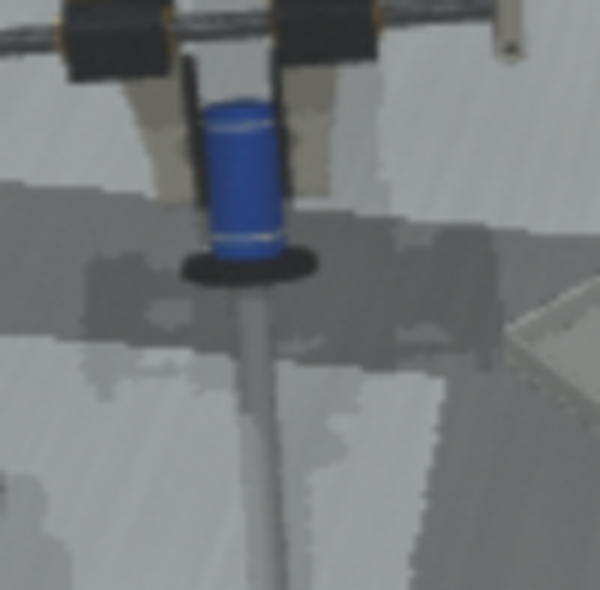

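```bash
python3 -m creep '[[0.03,-0.01,0.02,0,15],[0.06,-0.02,0.04,0,15],[0.09,-0.03,0.06,0,15],[0.12,-0.04,0.08,0,15],[0.15,-0.04,0.1,0,15],[0.15,-0.04,0.11,0,15],[0.15,-0.04,0.11,0,15],[0.15,-0.04,0.11,0,15]]'
python3 lk2.py 4
```

```text
clock: 26.08
tool_pos: [0.5018, -0.1717, 0.231]
orientation: [180.0, 0.0, -75.0]
force: [-0.0, -0.2, -1.4]
opening: 0.0235
at [ 0.5018 -0.1717  0.231 ] yaw [179.98   0.   -74.98] t 26.08 F [-0.  -0.2 -1.4] op 0.0235
units xyz [-0.092  0.026  0.083] turn 0.0001 j [  2.3   5.7 -14.7   0.  -69.6  12.7]
wrist crop hole,tip [604.84114857 253.08719939] [588.4650846  217.29189091] scene [190.1822066  458.83677339] [198.1670622  467.07111752] hole-tip [-7.98212096  3.87571371  2.30917993]
```

View pics/R4.png

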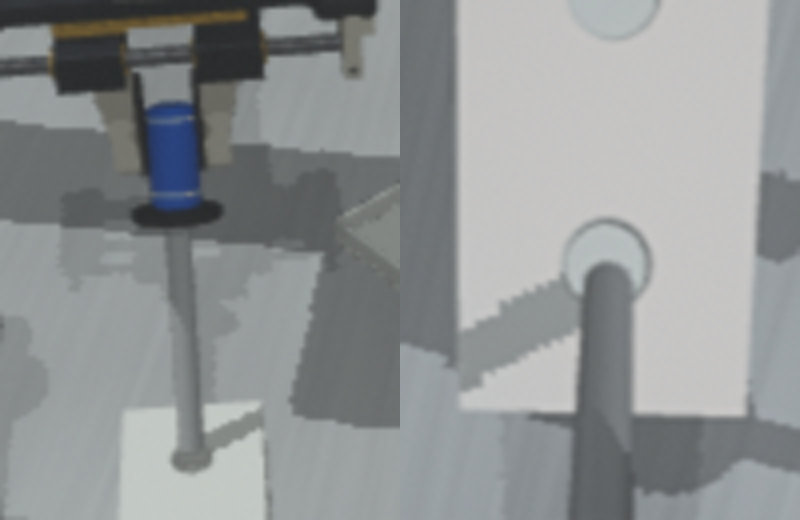

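```bash
python3 -m creep '[[0.005,0,0.015,0,15],[0.01,0,0.03,0,15],[0.015,0,0.045,0,15],[0.02,0,0.06,0,15],[0.03,0,0.075,0,15],[0.035,0,0.09,0,15],[0.035,0,0.09,0,15],[0.035,0,0.09,0,15]]'
python3 lk2.py 5
```

```text
clock: 26.9
tool_pos: [0.5027, -0.175, 0.222]
orientation: [180.0, -0.0, -75.0]
force: [0.3, -0.5, -2.6]
opening: 0.0232
at [ 0.5027 -0.175   0.222 ] yaw [179.98  -0.   -74.98] t 26.9 F [ 0.3 -0.5 -2.6] op 0.0232
units xyz [-0.128  0.026 -0.007] turn 0.0001 j [  1.9   6.2 -15.3   0.  -68.5  13.1]
wrist crop hole,tip [605.32002586 267.7487475 ] [588.93401085 217.23420303] scene [190.1822066  458.83677339] [199.6522046  485.37128494] hole-tip [-11.52295339   3.76128132  -6.83415421]
```

View pics/R5.png

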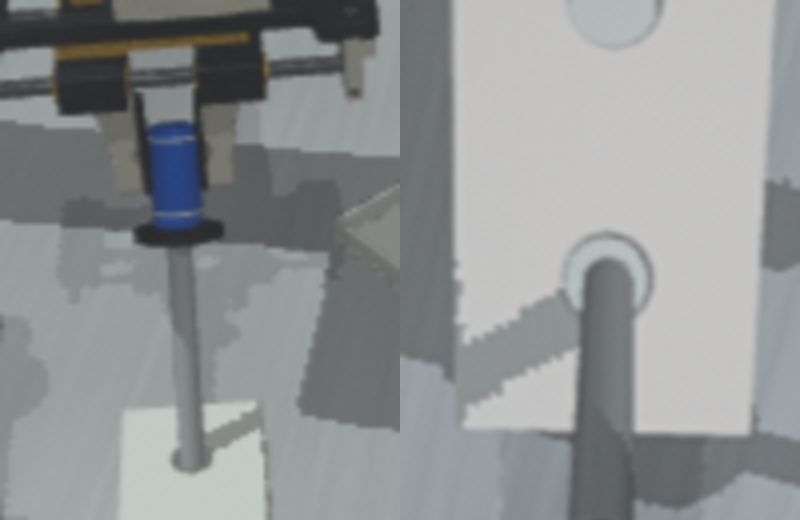

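```bash
python3 -m creep '[[0.01,0,0.02,0,15],[0.02,0,0.04,0,15],[0.03,0,0.06,0,15],[0.03,0,0.06,0,15],[0.08,0,0.03,0,15],[0.13,0,0,0,15],[0.18,0,-0.02,0,15],[0.2,0,-0.025,0,15]]'
python3 lk2.py 6
```

```text
clock: 27.72
tool_pos: [0.508, -0.1948, 0.2251]
orientation: [180.0, 0.0, -75.0]
force: [-1.0, 0.8, 0.5]
opening: 0.0234
at [ 0.508  -0.1948  0.2251] yaw [ 1.7999e+02  1.0000e-02 -7.4990e+01] t 27.72 F [-1.   0.8  0.5] op 0.0234
units xyz [-0.332  0.026  0.025] turn 0.0 j [ -0.3   7.3 -13.6  -0.  -69.1  15.4]
wrist crop hole,tip [605.06073502 357.86147105] [589.44675377 219.43180614] scene [190.1822066  458.83677339] [200.15062611 513.75599498] hole-tip [-31.63362648   3.66845704  -4.35723971]
```

View pics/R6.png

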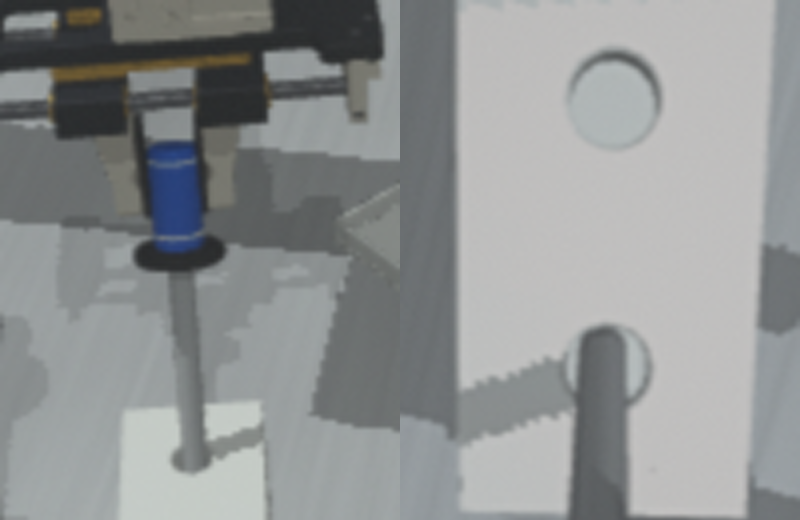

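```bash
python3 -m creep '[[0.05,0,-0.02,0,15],[0.1,0,-0.035,0,15],[0.15,0,-0.045,0,15],[0.2,0,-0.055,0,15],[0.26,0,-0.06,0,15],[0.32,0,-0.06,0,15],[0.38,0,-0.06,0,15],[0.42,0,-0.055,0,15]]'
python3 lk2.py 7
```

```text
clock: 28.53
tool_pos: [0.519, -0.2356, 0.23]
orientation: [180.0, -0.0, -75.0]
force: [-1.6, 2.4, -0.1]
opening: 0.0233
at [ 0.519  -0.2356  0.23  ] yaw [179.99  -0.   -74.99] t 28.53 F [-1.6  2.4 -0.1] op 0.0233
units xyz [-0.755  0.026  0.073] turn 0.0001 j [ -4.7   9.6 -10.2   0.  -70.2  19.8]
wrist crop hole,tip [604.03039222 529.40851321] [589.52251303 220.71479136] scene [190.1822066  458.83677339] [201.50912592 577.40097805] hole-tip [-73.7942032    3.56388258   0.68394149]
```

View pics/R7.png

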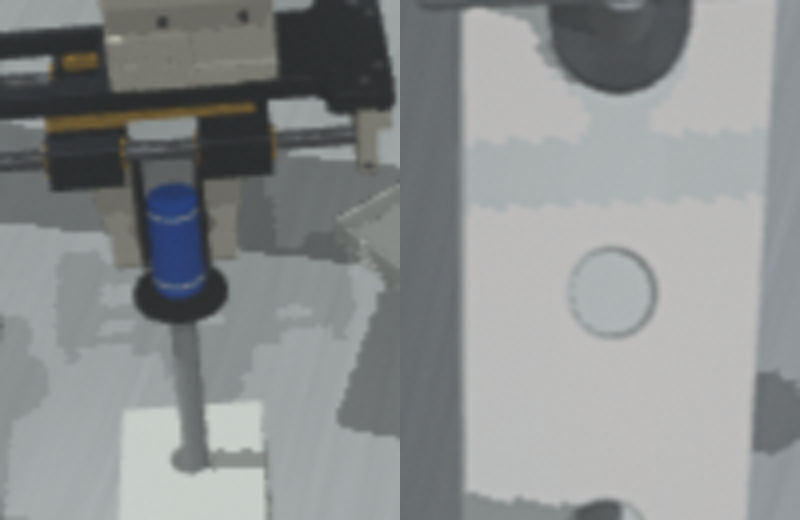

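```bash
python3 -m creep '[[0.03,0,0,0,15],[0.06,0.005,0.005,0,15],[0.09,0.01,0.01,0,15],[0.12,0.01,0.015,0,15],[0.14,0.01,0.02,0,15],[0.14,0.01,0.03,0,15],[0.14,0.01,0.03,0,15],[0.14,0.01,0.03,0,15]]'
cat > lk3.py <<'E'
import sys
from h import *
import go
go.go([0.5169,-0.2423,0.14],-75)
w=Cam("wrist");c=Cam("scene");t=Cam("top")
a=cv2.resize(c.img[170:320,220:340],None,fx=3.3,fy=3.3,interpolation=2); b=cv2.resize(w.img[100:320,240:400],None,fx=2.25,fy=2.25,interpolation=2)
cv2.imwrite(f"pics/U{sys.argv[1]}.png",np.hstack([a[:495],b[:495]]))
E
python3 lk3.py 1
```

```text
clock: 29.35
tool_pos: [0.5214, -0.2485, 0.2269]
orientation: [180.0, 0.0, -75.0]
force: [-0.8, 1.2, -2.0]
opening: 0.0231
at [ 0.5214 -0.2485  0.2269] yaw [ 1.7999e+02  1.0000e-02 -7.4970e+01] t 29.35 F [-0.8  1.2 -2. ] op 0.0231
units xyz [-0.072  0.028  0.869] turn 0.0001 j [ -6.1  10.5  -9.5  -0.  -70.   21.1]
```

View pics/U1.png

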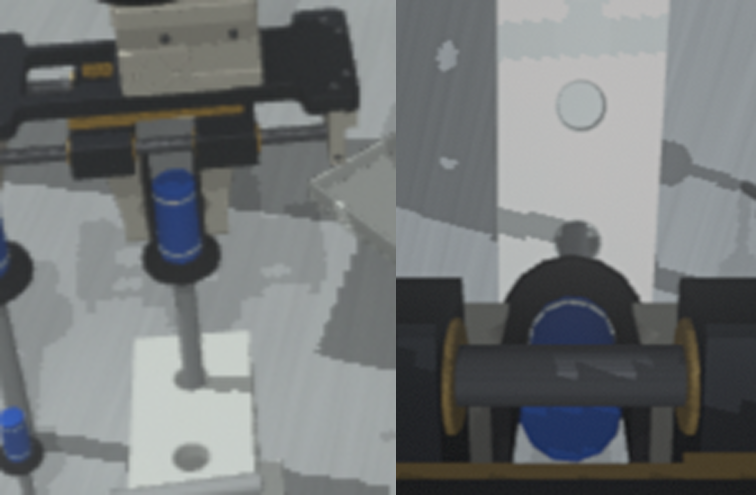

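Run:
```python
from h import *
w=Cam("wrist");c=Cam("scene")
o=ctrl.get_obs();Rm=R.from_euler('xyz',o["orientation"],degrees=True).as_matrix();ax=Rm[:,0]
H=np.array([.5169,-.2423,.13])
for th in(0,4,8,12):
  a=np.radians(th); d=-ax*np.sin(a)+np.array([0,0,np.cos(a)])
  for L in (.088,.093):
    P=H+ax*.003+d*L; Q=P+d*.050; F=P+ax*.022*np.cos(a)+np.array([0,0,.022*np.sin(a)])
    print(th,L,"scene collar",(c.proj(P)-[220,170])*3.3,"top",(c.proj(Q)-[220,170])*3.3,"wrist front",(w.proj(F)-[240,100])*2.25+[396,0],"z",P[2],"gx",(Rm.T@(P+d*.022-o["tool_pos"])*1000).round(1))
```

```text
0 0.088 scene collar [176.60676764 270.96028412] top [168.23663288 202.72404022] wrist front [579.29994249 234.90909324] z 0.21799939314917685 gx [ -4.1   2.8 -13. ]
0 0.093 scene collar [175.79798008 264.36676724] top [167.36377811 195.6082252 ] wrist front [579.54160497 238.91804683] z 0.22299939314917686 gx [ -4.1   2.8 -18. ]
4 0.088 scene collar [176.46445917 263.71359054] top [168.08805619 191.63553594] wrist front [579.31477769 255.53052744] z 0.21778627130406436 gx [-11.8   2.8 -12.8]
4 0.093 scene collar [175.65227828 256.72486059] top [167.21821124 184.15061289] wrist front [579.55305296 261.15349706] z 0.22277416210831935 gx [-12.1   2.8 -17.7]
8 0.088 scene collar [176.39287472 257.14976685] top [168.0578091  181.76088317] wrist front [579.30849702 275.9145329 ] z 0.21714546061288742 gx [-19.4   2.8 -12. ]
8 0.093 scene collar [175.58183401 249.81407732] top [167.19599656 173.96597327] wrist front [579.54117204 283.07287672] z 0.22209694171878008 gx [-20.1   2.8 -16.9]
12 0.088 scene collar [176.39108923 251.29296613] top [168.14249795 173.12359649] wrist front [579.28138736 295.83211319] z 0.21608008304091936 gx [-27.    2.8 -10.6]
12 0.093 scene collar [175.58554964 243.65911449] top [167.29339514 165.07690956] wrist front [579.50638926 304.42050349] z 0.2209710313302229 gx [-28.    2.8 -15.5]
```

```bash
python3 -m creep '[[0.02,0.005,0.05,0,15],[0.03,0.01,0.12,0,15],[0.03,0.015,0.2,0,15],[0.03,0.02,0.28,0,15],[0.03,0.02,0.36,0,15],[0.03,0.02,0.44,0,15],[0.03,0.02,0.5,0,15],[0.03,0.02,0.55,0,15]]'
python3 lk3.py 2
```

```text
clock: 30.27
tool_pos: [0.5202, -0.252, 0.1711]
orientation: [180.0, 0.0, -75.0]
force: [0.0, 1.1, -0.7]
opening: 0.0232
at [ 0.5202 -0.252   0.1711] yaw [ 1.7996e+02  1.0000e-02 -7.4970e+01] t 30.27 F [ 0.   1.1 -0.7] op 0.0232
units xyz [-0.102  0.006  0.311] turn 0.0002 j [ -6.5  12.7 -14.2   0.  -63.2  21.5]
```

View pics/U2.png

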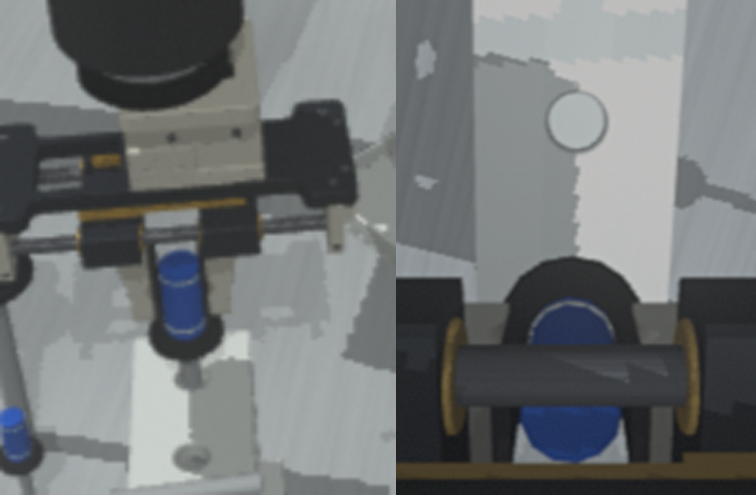

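```bash
python3 -m creep '[[0,0,0.04,0,15],[0,0,0.08,0,15],[0,0.005,0.12,0,15],[0,0.005,0.16,0,15],[0,0.005,0.2,0,15],[0,0.005,0.23,0,15],[0,0.005,0.25,0,15],[0,0.005,0.25,0,15]]'
python3 lk3.py 3
```

```text
clock: 31.08
tool_pos: [0.5196, -0.2522, 0.1465]
orientation: [180.0, 0.0, -75.0]
force: [-0.4, -0.3, -1.0]
opening: 0.023
at [ 0.5196 -0.2522  0.1465] yaw [ 1.7995e+02  1.0000e-02 -7.4970e+01] t 31.08 F [-0.4 -0.3 -1. ] op 0.023
units xyz [-0.103  0.001  0.065] turn 0.0002 j [ -6.5  13.8 -16.2   0.  -60.1  21.5]
```

View pics/U3.png

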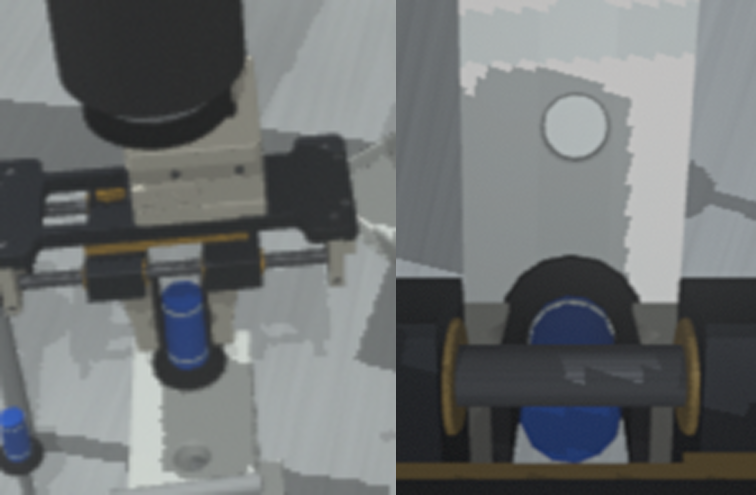

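Nearly seated; slow approach to contact.

```bash
python3 -m creep '[[0,0,0.01,0,15],[0,0,0.02,0,15],[0,0,0.03,0,15],[0,0,0.04,0,15],[0,0,0.045,0,15],[0,0,0.05,0,15],[0,0,0.05,0,15],[0,0,0.05,0,15]]'
```

```text
clock: 31.9
tool_pos: [0.5199, -0.2521, 0.1421]
orientation: [180.0, -0.0, -75.0]
force: [-0.5, 0.0, -1.7]
opening: 0.0229
```

```bash
python3 -m creep '[[0,0,0.01,0,15],[0,0,0.015,0,15],[0,0,0.02,0,15],[0,0,0.025,0,15],[0,0,0.03,0,15],[0,0,0.03,0,15],[0,0,0.03,0,15],[0,0,0.03,0,15]]'; python3 lk3.py 4
```

```text
clock: 32.57
tool_pos: [0.5199, -0.2522, 0.1392]
orientation: [180.0, -0.0, -75.0]
force: [0.0, -0.1, -0.3]
opening: 0.0227
at [ 0.5199 -0.2522  0.1392] yaw [180.    -0.   -74.97] t 32.57 F [ 0.  -0.1 -0.3] op 0.0227
units xyz [-0.103  0.003 -0.008] turn 0.0002 j [ -6.5  14.2 -16.7   0.  -59.1  21.5]
```

View pics/U4.png

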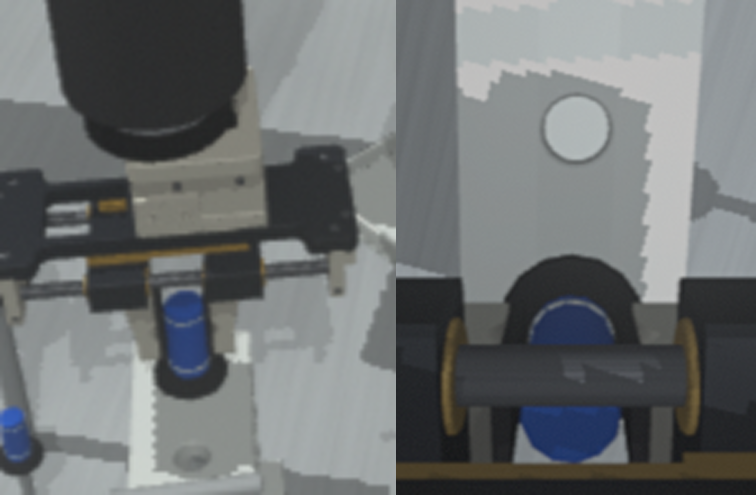

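```bash
python3 -m creep '[[0,0,0.01,0,15],[0,0,0.015,0,15],[0,0,0.02,0,15],[0,0,0.02,0,15],[0,0,0.02,0,15],[0,0,0.02,0,15],[0,0,0.02,0,15],[0,0,0.02,0,15]]'
```

```text
clock: 33.38
tool_pos: [0.5199, -0.2521, 0.1372]
orientation: [-180.0, -0.0, -75.0]
force: [-0.1, 0.4, -0.9]
opening: 0.023
```

```bash
python3 -m creep '[[0,0,0.01,0,15],[0,0,0.015,0,15],[0,0,0.02,0,15],[0,0,0.02,0,15],[0,0,0.02,0,15],[0,0,0.02,0,15],[0,0,0.02,0,15],[0,0,0.02,0,15]]'
```

```text
clock: 34.05
tool_pos: [0.5199, -0.2522, 0.1352]
orientation: [-180.0, -0.0, -75.0]
force: [-0.2, 1.0, -1.6]
opening: 0.0229
```

Run:
```python
from h import *
c=Cam("scene");t=Cam("top")
o=ctrl.get_obs();print(o["force"],o["tool_pos"],o["moment"])
a=cv2.resize(c.img[230:310,240:320],None,fx=7,fy=7,interpolation=2)
cv2.imwrite("pics/U5.png",a)
for z in(.13,.136,.186):print(z,(c.proj([.5169,-.2423,z])-[240,230])*7)
print("tcp",(c.proj(o["tool_pos"])-[240,230])*7)
```

```text
[ 0.23858819  0.65699379 -1.44516334] [ 0.51990513 -0.25215043  0.13521088] [ 0.06129902 -0.02831185 -0.01066018]
0.13 [262.59880741 376.9131427 ]
0.136 [260.78913198 362.13503283]
0.186 [245.09445427 233.96969005]
tcp [263.13113752 391.47689292]
```

View pics/U5.png

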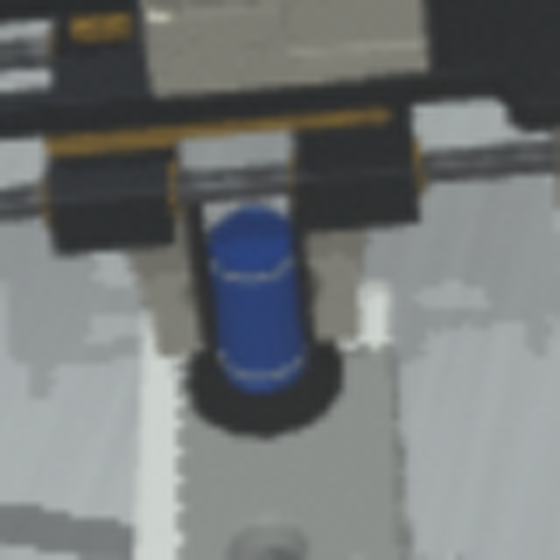

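```bash
python3 -m creep '[[0,0,0,0,22],[0,0,0,0,24],[0,0,0,0,26],[0,0,0,0,30],[0,0,0,0,40],[0,0,0,0,50],[0,0,0,0,60],[0,0,0,0,60]]'
python3 - <<'E'
from h import *
c=Cam("scene")
o=ctrl.get_obs();print(o["force"],o["tool_pos"],o["opening"])
cv2.imwrite("pics/U6.png",cv2.resize(c.img[230:310,240:320],None,fx=7,fy=7,interpolation=2))
E
```

```text
clock: 34.82
tool_pos: [0.5199, -0.2522, 0.1352]
orientation: [-180.0, -0.0, -75.0]
force: [-0.6, -0.7, 0.3]
opening: 0.0513
[-0.00685196  0.10368687 -0.03593283] [ 0.51991491 -0.25213063  0.13520824] 0.05491393236587949
```

View pics/U6.png

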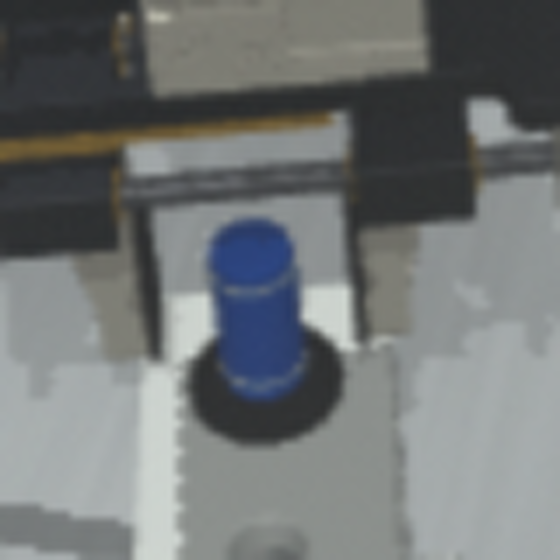

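```bash
python3 -m creep '[[0,0,-0.05,0,60],[0,0,-0.15,0,60],[0,0,-0.28,0,60],[0,0,-0.42,0,60],[0,0,-0.56,0,60],[0,0,-0.7,0,60],[0,0,-0.84,0,60],[0,0,-0.95,0,60]]'
python3 -m creep '[[-0.1,0,-0.05,0,60],[-0.2,0,-0.1,0,60],[-0.3,0,-0.15,0,60],[-0.42,0,-0.2,0,60],[-0.55,0,-0.22,0,60],[-0.68,0,-0.22,0,60],[-0.78,0,-0.22,0,60],[-0.8,0,-0.22,0,60]]'
python3 - <<'E'
from h import *
c=Cam("scene");t=Cam("top");w=Cam("wrist")
cv2.imwrite("pics/F1.png",c.img);cv2.imwrite("pics/F2.png",t.img)
cv2.imwrite("pics/F3.png",cv2.resize(c.img[150:300,310:450],None,fx=4,fy=4,interpolation=2)[:600])
E
```

```text
clock: 35.53
tool_pos: [0.5203, -0.2524, 0.2325]
orientation: [-179.9, -0.1, -75.0]
force: [0.5, 0.4, -0.1]
opening: 0.06
clock: 36.2
tool_pos: [0.4985, -0.173, 0.2521]
orientation: [-180.0, 0.0, -74.9]
force: [-0.0, 0.2, -0.9]
opening: 0.0604
```

View pics/F1.png

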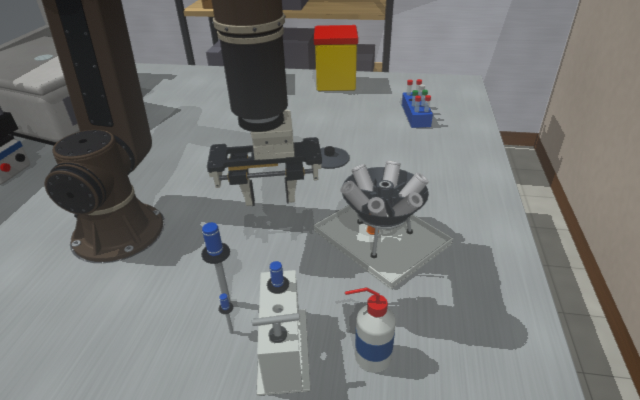

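View pics/F2.png

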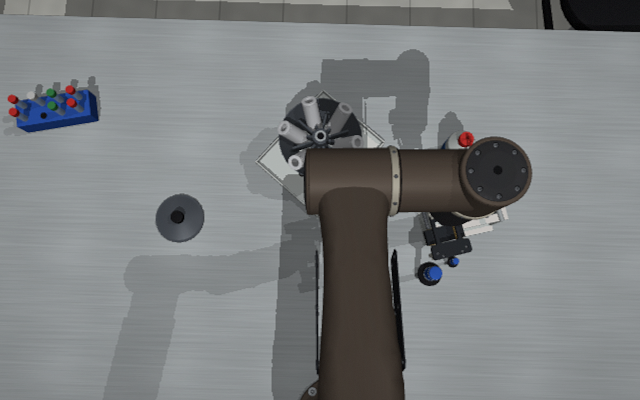

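View pics/F3.png

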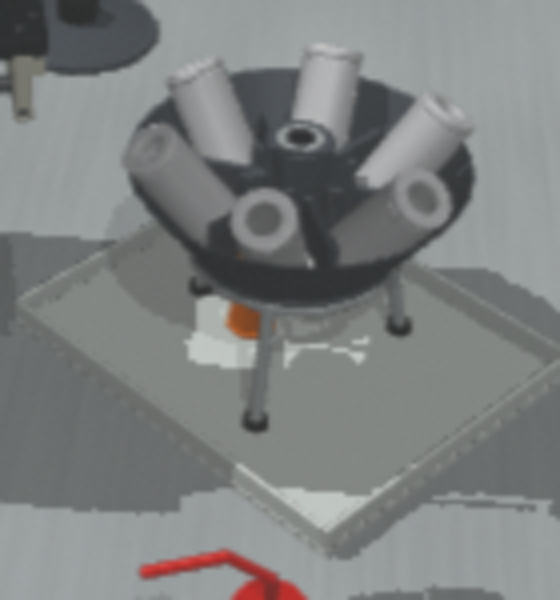

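```bash
python3 -c "
from plant import workorder; print(workorder.close_job())"
```

```text
the job is handed in; nothing more can be done
None
```

The sleeve is out of its pocket and in the tray, the drift is back in its rack hole and released, and I have handed the job in at about 36 s.

- **Method:** The tool cannot tilt, so I levered the drift to 35° in the grip against the rim of its rack hole. I pushed it through the ejection hole along the pocket axis (about 9 N along it at the reading mid-push) until the sleeve fell. I then levered the drift upright in its rack hole, lowered it and let go.
- **What went wrong:** My first try at returning the drift put its tip on the rim of the rack hole. The wrist force read about 45 N and the drift shifted in the grip. I backed off, measured again and got it in on the second try. The limit for the arm or gripper body pressing on something is 40 N. This load went through the drift tip, with a wrist limit of 120 N, so I take it as allowed.
- **Last step of hanging:** I felt no contact while lowering the drift, so I let go within a few mm of its seat. It dropped the rest of the way, and the next picture shows its collar on the plate.
- **Last checks:** The pocket showed empty from above, and the sleeve is on the tray floor under the rotor, partly hidden by a leg. By eye, the key, lid, wash bottle and the other drifts look unmoved. The arm was clear of everything with near-zero force.

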